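# Sieve the small nuts out of a mixed batch into the weighing pan and hold their weight

## Task

Stand the empty pan from the rack over the sink squarely in the middle of the scale's platform, switch the scale on with the round power key, then zero it with the oblong tare key, one key at a time. Hold the loaded sieve by its handle over the pan and shake it side to side until every small nut has dropped into the pan (pick up any that miss), then set the sieve, with all the large nuts still in it, flat on the chopping board. With the pan still in the middle of the platform press the square hold key to keep the reading, then stand the pan with the small nuts flat on the rack again; leave the salt shaker and the spoon alone.

Things in the scene. Friction and masses are not known exactly. Their poses are not given: they have to be found in the camera images.
- scale: Low white bench scale, fixed, 238 x 190 mm, deck 22 mm high, with a square steel platform 156 x 156 mm, its top 34 mm above the worktop. Origin: on the worktop under the platform's centre; z up; -x points to its front edge (to the robot), where a key strip, a dark display at its left end, lies 110 mm ahead of the platform's centre.
- power_top (a point): Top centre of the POWER key: round, black, 23 mm across, next to the display, the left one of three as seen from the robot (scale x -110, y +18 mm). Key tops stand 29 mm above the worktop, 5 mm lower than the platform; keys are 44 mm apart; the edge of a pan set square on the platform is about 28 mm behind the key centres, its rim 65 mm higher.
- hold_top (a point): Top centre of the HOLD key: square, black, 21 mm, the middle one (scale y -26 mm).
- tare_top (a point): Top centre of the TARE key: oblong, black, 30 (along the strip) x 16 mm, the right one (scale y -70 mm).
- key_power (a joint): Travel of the power key, m: 0 up, 0.005 fully down; a spring (2 N to start, 4.5 N fully down) returns it. A press counts from 0.0035 with the other keys up (below 0.0015).
- key_hold (a joint): Travel of the hold key, same values.
- key_tare (a joint): Travel of the tare key, same values.
- pan: Square steel pan, 164 x 164 mm, 60 mm high, 0.2 to 0.33 kg; floor and upright walls 3 mm thick; thick rolled rim 9 mm wide, 12 mm high, its centre line 77.5 mm from the pan's centre, sides parallel to the pan's x and y: pinch it there from above. Opening inside the rim 146 mm. Starts empty on the drying rack. Origin: centre of its underside; z up.
- rack: Roll-up drying rack of steel rods, fixed, lying across the front half of the sink, 222 (x) x 462 (y) mm, top 16 mm above the worktop. Origin: at worktop level under its centre.
- board: White chopping board, fixed, 240 x 340 mm, top 10.5 mm above the worktop. Origin: centre of its underside; its x runs along the 240 mm side, its y along the 340 mm side (x points roughly to the robot's left, y towards the robot).
- sieve: Sheet steel hand sieve, 0.19 to 0.3 kg: rectangular basket 118 (x) x 132 (y) x 46 mm high, handle along its -y. Flat floor 5 mm up, ten 20 mm square holes in staggered rows (y -43 and 15: x -38, 0, 38; y -15 and 43: x -19, 19 mm). Starts on the chopping board with the mixed nuts standing on the solid sheet between holes. Origin: centre of the basket's underside; z up.
- sieve_grip (a point): Middle of the sieve's black grip bar (80 mm long along the sieve's y, 18 wide, 18 high): 145 mm from the basket's centre (y -145), 47 mm above the sieve's underside; sieve's axes. Carried level and slowly the nuts stay put; brisk shaking (over about 3 m/s2, strokes of 2 to 4 cm) rolls the small ones into the holes.
- small_nut_0: Small round nut in its shell (hazelnut), 16 mm across, 16 mm high, 10 g, passes the holes; starts base down in the sieve, later lies any way round; absent in some starts. Origin: centre of its small flat base, on the nut's surface (z: through the nut's middle).
- small_nut_1: Small round nut in its shell (hazelnut), 16 mm across, 16 mm high, 10 g, passes the holes; starts base down in the sieve, later lies any way round; absent in some starts. Origin: centre of its small flat base, on the nut's surface (z: through the nut's middle).
- small_nut_2: Small round nut in its shell (hazelnut), 16 mm across, 16 mm high, 10 g, passes the holes; starts base down in the sieve, later lies any way round; absent in some starts. Origin: centre of its small flat base, on the nut's surface (z: through the nut's middle).
- small_nut_3: Small round nut in its shell (hazelnut), 16 mm across, 16 mm high, 10 g, passes the holes; starts base down in the sieve, later lies any way round; absent in some starts. Origin: centre of its small flat base, on the nut's surface (z: through the nut's middle).
- small_nut_4: Small round nut in its shell (hazelnut), 16 mm across, 16 mm high, 10 g, passes the holes; starts base down in the sieve, later lies any way round; absent in some starts. Origin: centre of its small flat base, on the nut's surface (z: through the nut's middle).
- small_nut_5: Small round nut in its shell (hazelnut), 16 mm across, 16 mm high, 10 g, passes the holes; starts base down in the sieve, later lies any way round; absent in some starts. Origin: centre of its small flat base, on the nut's surface (z: through the nut's middle).
- small_nut_6: Small round nut in its shell (hazelnut), 16 mm across, 16 mm high, 10 g, passes the holes; starts base down in the sieve, later lies any way round; absent in some starts. Origin: centre of its small flat base, on the nut's surface (z: through the nut's middle).
- large_nut_0: Large round nut in its shell (walnut), 32 mm across, 33 mm high, 14 g, cannot pass the holes; starts base down in the sieve, later lies any way round; absent in some starts. Origin: centre of its small flat base, on the nut's surface (z: through the nut's middle).
- large_nut_1: Large round nut in its shell (walnut), 32 mm across, 33 mm high, 14 g, cannot pass the holes; starts base down in the sieve, later lies any way round; absent in some starts. Origin: centre of its small flat base, on the nut's surface (z: through the nut's middle).
- large_nut_2: Large round nut in its shell (walnut), 32 mm across, 33 mm high, 14 g, cannot pass the holes; starts base down in the sieve, later lies any way round; absent in some starts. Origin: centre of its small flat base, on the nut's surface (z: through the nut's middle).
- salt: Salt shaker, 44 mm across, 90 mm high, on the worktop in front of the sink: a bystander. Origin: centre of its underside.
- spoon: Tablespoon, 188 x 38 x 15 mm, lying on the worktop in front of the sink: a bystander. Origin: centre of its underside.

How it is judged (in metres and radians):
On the way, in this order (a step that is already met when the one before it is completed fails the run):
1. the empty pan stands on the scale's platform, let go (horizontal distance between pan and scale below 0.035 m and z of pan in the frame of scale between 0.029 and 0.039 m and angle between pan's own z axis and vertical below 0.04 rad and contact force between the fingers and pan below 0.2 N), for 0.2 s.
2. the power key is pressed, the other keys up (value of joint key_power above 0.0035 m and value of joint each of key_tare, key_hold below 0.0015 m), for 0.05 s.
3. the tare key is pressed, the other keys up (value of joint key_tare above 0.0035 m and value of joint each of key_power, key_hold below 0.0015 m), for 0.05 s.
4. the sieve is held over the pan (horizontal distance between sieve and pan below 0.05 m and z of sieve in the frame of pan between 0.004 and 0.15 m and contact force between the fingers and sieve above 0.5 N), for 0.2 s.
5. every small nut is in the pan on the platform, and the sieve stands on the chopping board, let go, with every large nut in it (horizontal distance between pan and scale below 0.035 m and z of pan in the frame of scale between 0.029 and 0.039 m and angle between each of pan, sieve's own z axis and vertical below 0.04 rad and x of sieve in the frame of board between -0.08 and 0.08 m and y of sieve in the frame of board between -0.13 and 0.13 m and z of sieve in the frame of board between 0.006 and 0.015 m and x of small_nut_0 in the frame of pan between -0.082 and 0.082 m and y of small_nut_0 in the frame of pan between -0.082 and 0.082 m and z of small_nut_0 in the frame of pan between -0.003 and 0.058 m and x of small_nut_1 in the frame of pan between -0.082 and 0.082 m and y of small_nut_1 in the frame of pan between -0.082 and 0.082 m and z of small_nut_1 in the frame of pan between -0.003 and 0.058 m and x of small_nut_2 in the frame of pan between -0.082 and 0.082 m and y of small_nut_2 in the frame of pan between -0.082 and 0.082 m and z of small_nut_2 in the frame of pan between -0.003 and 0.058 m and x of small_nut_3 in the frame of pan between -0.082 and 0.082 m and y of small_nut_3 in the frame of pan between -0.082 and 0.082 m and z of small_nut_3 in the frame of pan between -0.003 and 0.058 m and x of small_nut_4 in the frame of pan between -0.082 and 0.082 m and y of small_nut_4 in the frame of pan between -0.082 and 0.082 m and z of small_nut_4 in the frame of pan between -0.003 and 0.058 m and x of small_nut_5 in the frame of pan between -0.082 and 0.082 m and y of small_nut_5 in the frame of pan between -0.082 and 0.082 m and z of small_nut_5 in the frame of pan between -0.003 and 0.058 m and x of small_nut_6 in the frame of pan between -0.082 and 0.082 m and y of small_nut_6 in the frame of pan between -0.082 and 0.082 m and z of small_nut_6 in the frame of pan between -0.003 and 0.058 m and x of large_nut_0 in the frame of sieve between -0.058 and 0.058 m and y of large_nut_0 in the frame of sieve between -0.065 and 0.065 m and z of large_nut_0 in the frame of sieve between -0.002 and 0.05 m and x of large_nut_1 in the frame of sieve between -0.058 and 0.058 m and y of large_nut_1 in the frame of sieve between -0.065 and 0.065 m and z of large_nut_1 in the frame of sieve between -0.002 and 0.05 m and x of large_nut_2 in the frame of sieve between -0.058 and 0.058 m and y of large_nut_2 in the frame of sieve between -0.065 and 0.065 m and z of large_nut_2 in the frame of sieve between -0.002 and 0.05 m and contact force between the fingers and sieve below 0.2 N), for 0.2 s.
6. the hold key is pressed, the other keys up, the pan still on the platform (value of joint key_hold above 0.0035 m and value of joint each of key_power, key_tare below 0.0015 m and horizontal distance between pan and scale below 0.035 m and z of pan in the frame of scale between 0.029 and 0.039 m and angle between pan's own z axis and vertical below 0.04 rad), for 0.05 s.
At the end, for the whole second after the job is handed in: The pan stands flat on the rack over the sink with every small nut in it; the sieve stands flat on the chopping board with every large nut in it; all keys are up; pan and sieve are at rest. (For the steps on the scale the pan's centre must be within 35 mm of the platform's centre.) (x of pan in the frame of rack between -0.08 and 0.08 m and y of pan in the frame of rack between -0.19 and 0.19 m and z of pan in the frame of rack between 0.011 and 0.021 m and angle between each of pan, sieve's own z axis and vertical below 0.04 rad and x of sieve in the frame of board between -0.08 and 0.08 m and y of sieve in the frame of board between -0.13 and 0.13 m and z of sieve in the frame of board between 0.006 and 0.015 m and x of small_nut_0 in the frame of pan between -0.082 and 0.082 m and y of small_nut_0 in the frame of pan between -0.082 and 0.082 m and z of small_nut_0 in the frame of pan between -0.003 and 0.058 m and x of small_nut_1 in the frame of pan between -0.082 and 0.082 m and y of small_nut_1 in the frame of pan between -0.082 and 0.082 m and z of small_nut_1 in the frame of pan between -0.003 and 0.058 m and x of small_nut_2 in the frame of pan between -0.082 and 0.082 m and y of small_nut_2 in the frame of pan between -0.082 and 0.082 m and z of small_nut_2 in the frame of pan between -0.003 and 0.058 m and x of small_nut_3 in the frame of pan between -0.082 and 0.082 m and y of small_nut_3 in the frame of pan between -0.082 and 0.082 m and z of small_nut_3 in the frame of pan between -0.003 and 0.058 m and x of small_nut_4 in the frame of pan between -0.082 and 0.082 m and y of small_nut_4 in the frame of pan between -0.082 and 0.082 m and z of small_nut_4 in the frame of pan between -0.003 and 0.058 m and x of small_nut_5 in the frame of pan between -0.082 and 0.082 m and y of small_nut_5 in the frame of pan between -0.082 and 0.082 m and z of small_nut_5 in the frame of pan between -0.003 and 0.058 m and x of small_nut_6 in the frame of pan between -0.082 and 0.082 m and y of small_nut_6 in the frame of pan between -0.082 and 0.082 m and z of small_nut_6 in the frame of pan between -0.003 and 0.058 m and x of large_nut_0 in the frame of sieve between -0.058 and 0.058 m and y of large_nut_0 in the frame of sieve between -0.065 and 0.065 m and z of large_nut_0 in the frame of sieve between -0.002 and 0.05 m and x of large_nut_1 in the frame of sieve between -0.058 and 0.058 m and y of large_nut_1 in the frame of sieve between -0.065 and 0.065 m and z of large_nut_1 in the frame of sieve between -0.002 and 0.05 m and x of large_nut_2 in the frame of sieve between -0.058 and 0.058 m and y of large_nut_2 in the frame of sieve between -0.065 and 0.065 m and z of large_nut_2 in the frame of sieve between -0.002 and 0.05 m and value of joint each of key_power, key_tare, key_hold below 0.0015 m and linear speed of each of pan, sieve below 0.02 m/s); the robot touches nothing.
It fails at once if two keys pressed at once (value of joint each of key_power, key_hold above 0.0025 m or value of joint each of key_power, key_tare above 0.0025 m or value of joint each of key_hold, key_tare above 0.0025 m).
It fails at once if a bystander (salt shaker or spoon) moved by more than 3 cm (distance of any of salt, spoon from where it was at the start of the episode above 0.03 m).
Of small_nut_0, small_nut_1, small_nut_2, small_nut_3, small_nut_4, small_nut_5, small_nut_6 only 4 to 7 are there at a start; the rules pass over those that are not, and their reading is None.
Of large_nut_0, large_nut_1, large_nut_2 only 2 to 3 are there at a start; the rules pass over those that are not, and their reading is None.
At some moment in a run one of pan may be knocked a few centimetres aside while the robot is not near it.
It also fails if it takes over 192 s, if anything falls off the work surface, if the arm or the gripper's body presses on something with over 40 N, if the wrist force passes 120 N, or if a joint passes its speed limit or range.

## Robot

A 6-joint arm with a two-finger parallel gripper is mounted at the origin on a cart in front of the work surface, level with it; the furniture and walls round the work are solid. World frame = base frame: x ahead of the robot, y to its left, z up, the work surface at z = 0. Lengths are in m, angles in degrees, forces in N, time in s.
With the tool pointing down it reaches from about 0.25 to 0.725 m from the base axis. Payload 9.7 kg.
Tool frame: the origin (TCP) lies at the very end of the fingers, on their centre line; the grasp point (between the pads) lies grasp_offset behind it (grasp_offset is the distance from the TCP to the grasp point, in m); z points along the fingers, y is the line along which they close (so a half turn about z gives the same grasp; the last joint's range is limited). The gripper opens to 85 mm and grips with 20 to 120 N. Pads are 22 mm wide; open, the fingers measure 114 mm over their backs; the gripper's body (76 mm by 85 mm) begins 54 mm behind the grasp point. The pads swing forward as they close: fully open they stand 13 mm farther back than shut.
Start: joints at [-72.193, 4.979, 10.078, 95.1, 0, 90], TCP at [0.168, -0.524, 0.231] pointing down, gripper open.
Joint ranges: [-179.16, 179.16], [-48.56, 103.87], [-65.8, 70.77], [-126.05, 130.52], [-82.76, 87.17], [-180, 180]. Speed limits (degrees/s): [127.2, 127.2, 147.25, 180, 180, 180].

## Interface

Orientations are given as [roll, pitch, yaw] about the fixed x, y, z axes, in that order (R = Rz(yaw) Ry(pitch) Rx(roll)).
In Python, from workcell import get_obs, camera, calibration, job_done, recognise, cut_out, mark_of, grasp_offset gives the robot as it stands.
- The arm moves only by the tool servo_tool, never from a script. Its argument "moves" is a list of rows, each a list of 3 entries, a list of its own where there are three numbers: the turn, a rotation vector about the tool's x, y, z in degrees, then the shift along the tool's x, y, z in m, then the opening in per cent of the stroke, from 0 (shut) to 100 (fully open). In form: [[[ax, ay, az], [x, y, z], claw], ...]. A call has 1 to 12 rows; each row shifts and turns the commanded pose from where the row before left it, along the tool's axes as they then stand; what a row does not reach is not made up. A row lasts 1/10 s, in which the tool goes at most 50 mm and 8.59 degrees, less where a joint would pass 70% of its speed; a pose out of reach is approached as far as the arm can. A call is refused whole if a number of a shift passes 0.05 or a number of a turn 8.59, either way. A call with a gripper value outside its range is refused whole. The fingers move at their own pace and stop on an object; "force" is the grip in N (left out, the last holds). Time passes only in rows, so rows that do not move let the fingers close. It gives the time, the measured TCP pose, the force, the opening and the grip force at its end, in the units of the state.
- get_obs(): the state, without advancing time (a new reading comes with each control period).
- camera(name): name is "scene" or "top" or "wrist"; returns (picture, depth): 420x560x3 uint8, red, green, blue; 420x560 float32, m along the optical axis (not along the pixel's ray), 0 where there is no reading.
- calibration(name): a dict with "camera_matrix" (3x3 intrinsics, pixels), "dist" ([k1, k2, p1, p2, k3] as OpenCV has them; the pictures are not rectified), "R" (3x3) and "t" (3): a world point X has camera coordinates R X + t. Camera axes: x right, y down, z forward; pixel columns grow to the right and rows downward; lengths in m; the calibration is good to about 2 mm. A picture is of the moment at which its call begins: read the wrist's pose just before it. calibration takes no time and is no camera call; for the wrist camera it gives the pose at the moment of the call.
- job_done(): hands the job in; it is judged then, once.
Trained networks look in the newest picture that a camera, given by its name, has taken for a name from the list of things; names that differ only in an ending like _2 or _b are one class to them, and where a whole thing is asked for, a point or a joint stands for the part that bears it (a point fixed in the world has none). Each returns a list of dicts, best first, with "score" (0 to 1); they miss things now and then, are a little off and sometimes report something else, mostly with a low value. They report only what shows in the picture. A call takes as long as a camera call.
- recognise(name, camera): "xyz" ([x, y, z] in m, in the coordinates of the camera as it stood for that picture, good to about 4 mm: the middle of the surface that is visible of it).
- cut_out(name, camera): "mask" (420x560 bool, what is visible of it).
- mark_of(name, camera): "xyz" ([x, y, z] in m, in the coordinates of the camera as it stood for that picture, good to about 4 mm: a listed point, or the origin of a listed thing).
The state is a dict: "time": time; "q": joint angles; "qd": joint speeds; "joint_efforts": joint torques, N m; "ee_pos": TCP position; "tcp_rot": TCP orientation; "wrist_force": force on the tool from outside, world axes, zero at the start; "torque": the same for the moment, N m; "opening": finger opening in m; "grasp_force": force on a finger pad.
Only numpy, scipy, OpenCV 4.12 (cv2) and the standard library are available. Lean on these libraries where they do the work, as an engineer would, in place of code of your own. Each camera call takes 0.05 s, during which the arm holds its last target. There are 200 camera calls.

## Working session

There is one attempt and no reset: what is moved stays moved. The work goes in short steps, Python scripts to look and compute and a tool call to move; the robot and the scene stay as the last step left them, time stands still between calls to the robot, and variables do not carry over. Pictures are saved under pics/ and viewed, at most 14 in all, crops included, and the job is handed in when it is done.

Besides the shell and the picture viewer there is one more tool, called after "Emit:" as name(argument=value, ...), one argument or row to a line, values as JSON. servo_tool: Moves the arm, as the interface text tells. Its arguments: {"type":"object","properties":{"moves":{"type":"array"},"force":{"type":"number"}},"required":["moves"]}

```bash
mkdir -p pics
cat > h.py <<'E'
import numpy as np, cv2
from workcell import *
from scipy.spatial.transform import Rotation as Ro
def toW(p,cam,cal=None):
    c=cal or calibration(cam); R=np.array(c["R"]);t=np.array(c["t"]).ravel()
    return R.T@(np.array(p)-t)
def shot(cam,name=None):
    cal=calibration(cam); im,d=camera(cam)
    if name: cv2.imwrite('pics/'+name,im[:,:,::-1])
    return im,d,cal
def cloud(d,cal):
    h,w=d.shape; u,v=np.meshgrid(np.arange(w),np.arange(h))
    pts=np.stack([u,v],-1).reshape(-1,1,2).astype(np.float64)
    n=cv2.undistortPoints(pts,np.array(cal["camera_matrix"]),np.array(cal["dist"])).reshape(h,w,2)
    P=np.dstack([n*d[...,None],d])
    W=(P-np.array(cal["t"]).ravel())@np.array(cal["R"])
    W[d==0]=np.nan
    return W
def st():
    o=get_obs(); print('t',o['time'],'pos',np.round(o['ee_pos'],4),'rpy',np.round(o['tcp_rot'],2),'q',np.round(o['q'],1),'F',np.round(o['wrist_force'],1),'op',round(o['opening'],4),'gf',o['grasp_force'])
E
python3 - <<'E'
from h import *
st(); print(grasp_offset)
for cam in ['top','scene']:
    im,d,cal=shot(cam,cam+'0.png'); 
    for n in ['scale','pan','rack','board','sieve','sieve_grip','power_top','hold_top','tare_top','salt','spoon','small_nut_0','large_nut_0']:
        try:
            r=mark_of(n,cam)
            print(cam,n,[(np.round(toW(k['xyz'],cam,cal),3).tolist(),round(k['score'],2)) for k in r[:8]])
        except Exception as e: print(n,e)
E
```

```text
t 0.0 pos [ 0.1681 -0.5234  0.2306] rpy [-179.92   -0.     17.81] q [-72.2   5.   10.   95.1   0.   90. ] F [-0.2  0.2  0.6] op 0.0851 gf 0.0
0.0187
top scale [([0.528, 0.195, 0.001], 0.59), ([0.42, 0.123, 0.028], 0.21)]
top pan [([0.528, -0.176, 0.018], 0.73)]
top rack []
top board [([0.465, 0.535, -0.0], 0.69)]
top sieve [([0.466, 0.536, 0.01], 0.79), ([0.424, 0.209, 0.027], 0.19)]
top sieve_grip [([0.478, 0.394, 0.06], 0.58)]
top power_top [([0.422, 0.213, 0.027], 0.46)]
top hold_top [([0.425, 0.171, 0.032], 0.58)]
top tare_top [([0.423, 0.124, 0.03], 0.63)]
top salt [([0.388, -0.052, 0.0], 0.53), ([0.53, 0.194, 0.002], 0.24)]
top spoon [([0.351, -0.262, 0.003], 0.78)]
top small_nut_0 [([0.425, 0.546, 0.01], 0.63), ([0.496, 0.585, 0.016], 0.45)]
top large_nut_0 [([0.463, 0.548, 0.009], 0.58), ([0.497, 0.555, 0.015], 0.48), ([0.425, 0.546, 0.012], 0.41)]
scene scale []
scene pan [([0.529, -0.173, 0.015], 0.95)]
scene rack []
scene board []
scene sieve []
scene sieve_grip []
scene power_top []
scene hold_top []
scene tare_top []
scene salt [([0.387, -0.054, 0.002], 0.62)]
scene spoon [([0.359, -0.264, -0.004], 0.84)]
scene small_nut_0 []
scene large_nut_0 []
```

View pics/top0.png

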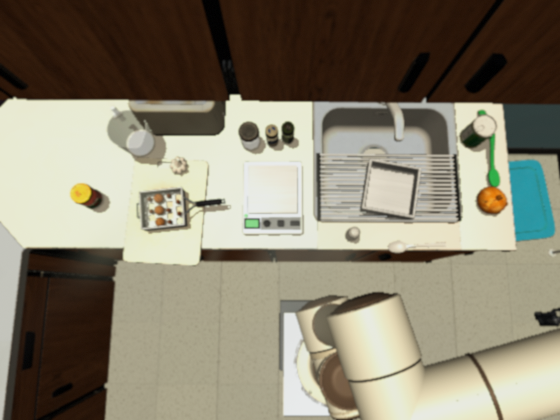

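Run:
```python
from h import *
im,d,cal=shot('top'); W=cloud(d,cal); np.save('W0.npy',W)
def rect(sel,name):
    p=W[sel][:,:2]; r=cv2.minAreaRect((p*1000).astype(np.float32)); print(name,len(p),r)
z=W[...,2];x=W[...,0];y=W[...,1]
s=(z>.069)&(z<.082)&(y<-.05)&(x>.3)&(abs(x-.528)<.13)
rect(s,'pan rim')
rect((z>.031)&(z<.037)&(y>.08)&(y<.32)&(x>.43),'platform')
rect((z>.05)&(z<.075)&(y>.3)&(y<.46),'grip')
rect((z>.045)&(z<.07)&(y>.46)&(y<.64)&(x>.38)&(x<.56),'sieve rim')
rect((z>.007)&(z<.014)&(y>.3)&(y<.75),'board')
print(cal['R'],cal['t'])
```

```text
pan rim 630 ((545.80712890625, -263.04901123046875), (207.48902893066406, 464.7989196777344), 11.58474063873291)
platform 1800 ((570.3789672851562, 199.52691650390625), (261.7406921386719, 163.54541015625), 5.460111618041992)
grip 347 ((628.6618041992188, 400.1826171875), (116.4955062866211, 364.7443542480469), 89.53184509277344)
sieve rim 423 ((462.23992919921875, 536.0340576171875), (122.21381378173828, 156.62876892089844), 5.939533233642578)
board 5054 ((570.3173828125, 526.2442626953125), (561.3512573242188, 445.26739501953125), 0.40182045102119446)
[[ 0.00406215 -0.99993928  0.01024404]
 [-0.98351163 -0.00584714 -0.18075034]
 [ 0.18079926 -0.00934089 -0.98347566]] [0.14485065 0.45035061 1.2645423 ]
```

The top view shows the sieve on the board at about (165,210), with its handle to the right. The scale is at (273,197), its keys on row 223, and the pan sits turned about -7° on the rack at (390,189). The salt is at (353,233) and the spoon at (415,246).

```bash
cat >> h.py <<'E'
def rectof(name,cam,d,cal,zlo,zhi):
    W=cloud(d,cal); r=cut_out(name,cam)
    if not r: print(name,'none'); return
    m=r[0]['mask']&(W[...,2]>zlo)&(W[...,2]<zhi)
    p=W[m]; q=cv2.minAreaRect((p[:,:2]*1000).astype(np.float32)); print(name,round(r[0]['score'],2),len(p),np.round(q[0],1),np.round(q[1],1),round(q[2],2),'z',np.round(np.percentile(p[:,2],[5,50,95]),4)); return p
E
python3 - <<'E'
from h import *
im,d,cal=shot('top')
rectof('pan','top',d,cal,.066,.09)
rectof('pan','top',d,cal,.01,.09)
rectof('scale','top',d,cal,.01,.05)
rectof('scale','top',d,cal,.0305,.05)
rectof('board','top',d,cal,.005,.02)
rectof('sieve','top',d,cal,.045,.075)
rectof('sieve','top',d,cal,.01,.075)
im,d,cal=shot('scene','scene0.png')
rectof('pan','scene',d,cal,.068,.085)
E
```

```text
pan 0.68 620 [ 527.2 -172. ] [164.5 166.5] 79.52 z [0.0694 0.0752 0.0797]
pan 0.68 2971 [ 534.7 -181.2] [181.8 186.1] 78.3 z [0.0154 0.0215 0.0769]
scale 0.58 4270 [506.2 195.8] [235.9 188.7] 1.25 z [0.0186 0.031  0.038 ]
scale 0.58 2234 [503.7 195. ] [212.2 155.5] 2.07 z [0.0311 0.0346 0.0389]Traceback (most recent call last):
  File "<stdin>", line 7, in <module>
  File "h.py", line 25, in rectof
    p=W[m]; q=cv2.minAreaRect((p[:,:2]*1000).astype(np.float32)); print(name,round(r[0]['score'],2),len(p),np.round(q[0],1),np.round(q[1],1),round(q[2],2),'z',np.round(np.percentile(p[:,2],[5,50,95]),4)); return p
                                                                                                                                                                        ~~~~~~~~~~~~~^^^^^^^^^^^^^^^^^^
    return _quantile_unchecked(
        a, q, axis, out, overwrite_input, method, keepdims, weights)
    return _ureduce(a,
                    func=_quantile_ureduce_func,
    ...<5 lines>...
                    overwrite_input=overwrite_input,
                    method=method)
    r = func(a, **kwargs)
    result = _quantile(arr,
                       quantiles=q,
    ...<2 lines>...
                       out=out,
                       weights=wgt)
    slices_having_nans = np.isnan(arr[-1, ...])
                                  ~~~^^^^^^^^^
IndexError: index -1 is out of bounds for axis 0 with size 0
```

Emit:
servo_tool(
  moves=[
    [[0,0,7.1],[0,0,0],100],
    [[0,0,7.1],[0,0,0],100],
    [[0,0,7.1],[0,0,0],100],
    [[0,0,7],[0,0,0],100],
    [[0,0,0],[0.0263,-0.0303,0],100],
    [[0,0,0],[0.0263,-0.0303,0],100],
    [[0,0,0],[0.0263,-0.0303,0],100],
    [[0,0,0],[0.0263,-0.0303,0],100],
    [[0,0,0],[0.0263,-0.0303,0],100],
    [[0,0,0],[0.0263,-0.0303,0],100],
    [[0,0,0],[0.0263,-0.0303,0],100],
    [[0,0,0],[0.0263,-0.0303,0],100],
  ],
)

```text
time: 2.95
ee_pos: [0.4204, -0.3224, 0.2314]
tcp_rot: [180.0, -0.0, -10.5]
wrist_force: [0.3, 0.1, 0.7]
opening: 0.0854
grasp_force: 0.0
```

Emit:
servo_tool(
  moves=[
    [[0,0,0],[0.0263,-0.0303,0],100],
    [[0,0,0],[0.0263,-0.0303,0],100],
    [[0,0,0],[0.026,-0.03,0],100],
    [[0,0,0],[0,0,0],100],
    [[0,0,0],[0,0,0],100],
  ],
)

```text
time: 3.45
ee_pos: [0.5134, -0.2482, 0.231]
tcp_rot: [-180.0, 0.0, -10.4]
wrist_force: [-0.3, 0.3, -0.0]
opening: 0.0853
grasp_force: 0.0
```

```bash
cat >> h.py <<'E'
def delta(x,y,z,yaw):
    "tool-frame turn and shift (shift in the frame after the turn about z)"
    o=get_obs(); p=np.array(o['ee_pos']); R=Ro.from_euler('xyz',o['tcp_rot'],degrees=True)
    T=Ro.from_euler('xyz',[180,0,yaw],degrees=True)
    turn=(R.inv()*T).as_rotvec(degrees=True)
    sh=T.inv().apply(np.array([x,y,z])-p); print('turn',np.round(turn,2),'shift',np.round(sh,4),'norm',round(np.linalg.norm(sh),3))
E
python3 - <<'E'
from h import *
st()
im,d,cal=shot('wrist','w1.png')
p=rectof('pan','wrist',d,cal,.068,.085)
print([(np.round(toW(k['xyz'],'wrist',cal),4).tolist(),round(k['score'],2)) for k in mark_of('pan','wrist')])
E
```

```text
t 3.45 pos [ 0.5134 -0.2482  0.231 ] rpy [-1.800e+02  4.000e-02 -1.038e+01] q [-25.8   7.8  13.2  95.4  -0.  164.6] F [-0.3  0.3 -0. ] op 0.0853 gf 0.0
pan 0.76 5515 [ 528.6 -171.7] [163.2 163.5] 79.51 z [0.0704 0.0743 0.0759]
[([0.5268, -0.1694, 0.0167], 0.71)]
```

View pics/w1.png

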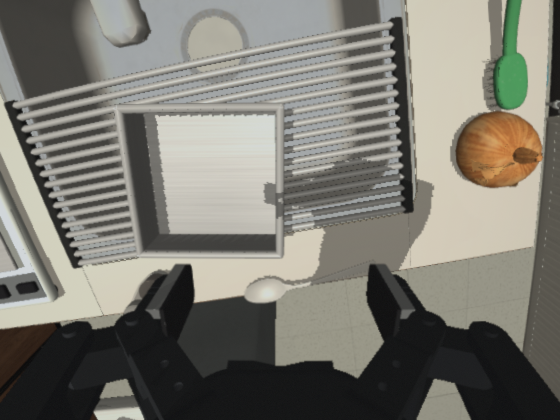

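The wrist view shows the pan upright on the rack, its rim spanning (118..283, 105..257), with free space on its right side. The last joint is near its limit, so I'll use the half-turn grasp.

Emit:
servo_tool(
  moves=[
    [[0,0,-8.57],[0,0,0],100],
    [[0,0,-8.57],[0,0,0],100],
    [[0,0,-8.57],[0,0,0],100],
    [[0,0,-8.57],[0,0,0],100],
    [[0,0,-8.57],[0,0,0],100],
    [[0,0,-8.57],[0,0,0],100],
    [[0,0,-8.57],[0,0,0],100],
    [[0,0,-8.57],[0,0,0],100],
    [[0,0,-8.57],[0,0,0],100],
    [[0,0,-8.57],[0,0,0],100],
    [[0,0,-8.57],[0,0,0],100],
    [[0,0,-8.57],[0,0,0],100],
  ],
)

```text
time: 4.8
ee_pos: [0.5122, -0.2498, 0.2316]
tcp_rot: [180.0, 0.0, 92.6]
wrist_force: [0.6, -0.4, -0.4]
opening: 0.0855
grasp_force: 0.0
```

Emit:
servo_tool(
  moves=[
    [[0,0,-8.57],[0,0,0],100],
    [[0,0,-8.57],[0,0,0],100],
    [[0,0,-8.57],[0,0,0],100],
    [[0,0,-8.57],[0,0,0],100],
    [[0,0,-8.57],[0,0,0],100],
    [[0,0,-8.57],[0,0,0],100],
    [[0,0,-8.57],[0,0,0],100],
    [[0,0,-8.57],[0,0,0],100],
    [[0,0,-8.57],[0,0,0],100],
    [[0,0,0],[0,0,0],100],
    [[0,0,0],[0,0,0],100],
  ],
)

```text
time: 5.9
ee_pos: [0.5125, -0.2495, 0.2315]
tcp_rot: [-180.0, 0.0, 169.2]
wrist_force: [-0.4, 0.2, 0.9]
opening: 0.0856
grasp_force: 0.0
```

Run:
```python
from h import *
st(); delta(.5145,-.2479,.0503,169.5)
```

```text
t 5.9 pos [ 0.5125 -0.2495  0.2315] rpy [-1.7999e+02  2.0000e-02  1.6915e+02] q [-26.    7.8  13.1  95.4  -0.  -15.1] F [-0.4  0.2  0.9] op 0.0856 gf 0.0
turn [-0.01  0.02 -0.35] shift [-0.0017  0.0019  0.1812] norm 0.181
```

Emit:
servo_tool(
  moves=[
    [[0,0,-0.35],[-0.0017,0.0019,0.031],100],
    [[0,0,0],[0,0,0.03],100],
    [[0,0,0],[0,0,0.03],100],
    [[0,0,0],[0,0,0.03],100],
    [[0,0,0],[0,0,0.03],100],
    [[0,0,0],[0,0,0.03],100],
    [[0,0,0],[0,0,0],100],
  ],
)

```text
time: 6.6
ee_pos: [0.5125, -0.2465, 0.0463]
tcp_rot: [179.9, -0.4, 169.6]
wrist_force: [-1.0, -0.2, -0.0]
opening: 0.0855
grasp_force: 0.0
```

Emit:
servo_tool(
  moves=[
    [[0,0,0],[0,0,0],0],
    [[0,0,0],[0,0,0],0],
    [[0,0,0],[0,0,0],0],
    [[0,0,0],[0,0,0],0],
    [[0,0,0],[0,0,0],0],
    [[0,0,0],[0,0,0],0],
    [[0,0,0],[0,0,0],0],
    [[0,0,0],[0,0,0],0],
  ],
  force=110,
)

```text
time: 7.4
ee_pos: [0.5154, -0.2475, 0.0512]
tcp_rot: [-180.0, 0.1, 169.8]
wrist_force: [-1.8, -0.2, 5.6]
opening: 0.0067
grasp_force: 107.9
```

Emit:
servo_tool(
  moves=[
    [[0,0,0],[0,0,-0.005],0],
    [[0,0,0],[0,0,-0.01],0],
    [[0,0,0],[0,0,-0.02],0],
    [[0,0,0],[0,0,-0.03],0],
    [[0,0,0],[0,0,-0.03],0],
    [[0,0,0],[0,0,-0.02],0],
    [[0,0,0],[0,0,-0.01],0],
    [[0,0,0],[0,0,0],0],
  ],
)

```text
time: 8.2
ee_pos: [0.5155, -0.2475, 0.1767]
tcp_rot: [-180.0, 0.1, 169.8]
wrist_force: [-0.0, 0.1, -2.5]
opening: 0.0064
grasp_force: 107.5
```

Run:
```python
from h import *
st()
im,d,cal=shot('wrist')
rectof('pan','wrist',d,cal,.11,.25)
im,d,cal=shot('top'); rectof('pan','top',d,cal,.175,.22)
a=1.3*np.pi/180
delta(.528+0.0775*np.sin(a),.195-.0775*np.cos(a),.175,181.3)
```

```text
t 8.2 pos [ 0.5155 -0.2475  0.1767] rpy [-1.7997e+02  1.1000e-01  1.6983e+02] q [-25.6   7.1   6.3  89.1  -0.  -15.5] F [-0.   0.1 -2.5] op 0.0064 gf 107.48798131942749
pan 0.65 67516 [ 528.5 -171.4] [163.2 163.5] 79.77 z [0.1413 0.1432 0.2   ]
pan 0.62 729 [ 525.8 -170.3] [163.4 164.2] 79.77 z [0.1773 0.1963 0.2007]
turn [  0.05  -0.13 -11.47] shift [-0.0235  0.3641 -0.0013] norm 0.365
```

Emit:
servo_tool(
  moves=[
    [[0,0,-2],[0,0,0],0],
    [[0,0,-4],[0,0,0],0],
    [[0,0,-4],[0,0.005,0],0],
    [[0,0,-1.5],[-0.001,0.014,0],0],
    [[0,0,0],[-0.0015,0.025,0],0],
    [[0,0,0],[-0.002,0.032,0],0],
    [[0,0,0],[-0.002,0.032,0],0],
    [[0,0,0],[-0.002,0.032,0],0],
    [[0,0,0],[-0.002,0.032,0],0],
    [[0,0,0],[-0.002,0.032,0],0],
    [[0,0,0],[-0.002,0.032,0],0],
    [[0,0,0],[-0.002,0.032,0],0],
  ],
)

```text
time: 9.6
ee_pos: [0.5254, 0.023, 0.1746]
tcp_rot: [180.0, -0.1, -178.7]
wrist_force: [0.2, 0.2, -3.1]
opening: 0.0063
grasp_force: 107.5
```

Emit:
servo_tool(
  moves=[
    [[0,0,0],[-0.002,0.032,0],0],
    [[0,0,0],[-0.002,0.028,0],0],
    [[0,0,0],[-0.001,0.02,0],0],
    [[0,0,0],[-0.001,0.01,0],0],
    [[0,0,0],[0,0,0],0],
    [[0,0,0],[0,0,0],0],
  ],
)

```text
time: 10.2
ee_pos: [0.5298, 0.1108, 0.175]
tcp_rot: [-180.0, -0.0, -178.7]
wrist_force: [0.0, 0.0, -2.3]
opening: 0.0067
grasp_force: 107.6
```

Run:
```python
from h import *
st()
im,d,cal=shot('wrist','w2.png')
p=rectof('pan','wrist',d,cal,.11,.25)
n=['scale','power_top','hold_top','tare_top']
for k in n:print(k,[(np.round(toW(q['xyz'],'wrist',cal),4).tolist(),round(q['score'],2)) for q in mark_of(k,'wrist')[:2]])
a=1.3*np.pi/180
delta(.528+0.0775*np.sin(a),.195-.0775*np.cos(a),.070,181.3)
```

```text
t 10.2 pos [0.5298 0.1108 0.175 ] rpy [-1.7998e+02 -3.0000e-02 -1.7868e+02] q [11.8  3.   1.8 88.8 -0.  10.5] F [ 0.   0.  -2.3] op 0.0067 gf 107.60088086128235
pan 0.63 67783 [527.7 187.7] [163.9 164.6] 1.25 z [0.1396 0.1416 0.1985]
scale []
power_top [([0.4221, 0.213, 0.0308], 0.91)]
hold_top [([0.4256, 0.1704, 0.029], 0.91)]
tare_top [([0.4259, 0.1273, 0.0277], 0.87)]
turn [-0.    0.01 -0.03] shift [0.0002 0.0071 0.1054] norm 0.106
```

View pics/w2.png

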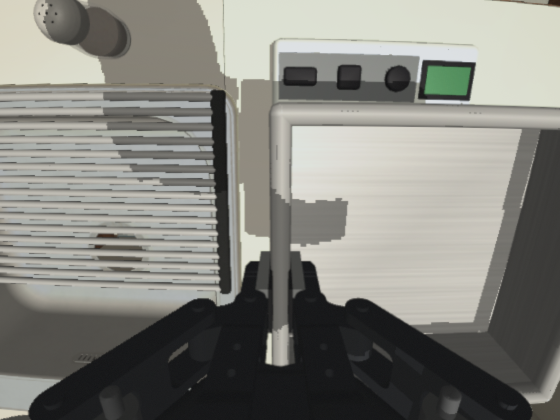

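The wrist view shows the pan held level above the scale, with the keys at (299,76), (349,77) and (398,77) and the display at (447,80). I'll shift it a little and lower it.

Emit:
servo_tool(
  moves=[
    [[0,0,0],[-0.002,0.004,0.015],0],
    [[0,0,0],[-0.002,0.0045,0.02],0],
    [[0,0,0],[0,0,0.025],0],
    [[0,0,0],[0,0,0.02],0],
    [[0,0,0],[0,0,0.01],0],
    [[0,0,0],[0,0,0.007],0],
    [[0,0,0],[0,0,0.004],0],
    [[0,0,0],[0,0,0.002],0],
    [[0,0,0],[0,0,0.0015],0],
    [[0,0,0],[0,0,0],0],
  ],
)

```text
time: 11.5
ee_pos: [0.5342, 0.1198, 0.0712]
tcp_rot: [180.0, 0.0, -178.7]
wrist_force: [0.2, -0.6, -2.5]
opening: 0.0067
grasp_force: 107.6
```

Emit:
servo_tool(
  moves=[
    [[0,0,0],[0,0,0.001],0],
    [[0,0,0],[0,0,0.0005],0],
    [[0,0,0],[0,0,0],0],
  ],
)

```text
time: 11.8
ee_pos: [0.5341, 0.1197, 0.0696]
tcp_rot: [180.0, 0.0, -178.7]
wrist_force: [-0.1, -0.6, -1.1]
opening: 0.0067
grasp_force: 107.9
```

Emit:
servo_tool(
  moves=[
    [[0,0,0],[0,0,0.0004],0],
    [[0,0,0],[0,0,0],20],
    [[0,0,0],[0,0,0],40],
    [[0,0,0],[0,0,0],60],
    [[0,0,0],[0,0,0],60],
    [[0,0,0],[0,0,-0.02],60],
    [[0,0,0],[0,0,-0.03],60],
    [[0,0,0],[0,0,-0.03],60],
    [[0,0,0],[0,0,-0.03],60],
    [[0,0,0],[0,0,-0.03],0],
    [[0,0,0],[0,0,0],0],
    [[0,0,0],[0,0,0],0],
  ],
  force=40,
)

```text
time: 13.0
ee_pos: [0.5342, 0.1198, 0.2093]
tcp_rot: [180.0, 0.1, -178.7]
wrist_force: [0.1, 0.6, -0.5]
opening: 0.008
grasp_force: 0.0
```

Run:
```python
from h import *
st()
im,d,cal=shot('wrist')
p=rectof('pan','wrist',d,cal,.085,.11)
n=['scale','power_top','hold_top','tare_top']
for k in n:print(k,[(np.round(toW(q['xyz'],'wrist',cal),4).tolist(),round(q['score'],2)) for q in mark_of(k,'wrist')[:2]])
W=cloud(d,cal)
# keys: dark pixels near key-top height
g=im.max(-1); m=(g<70)&(W[...,2]>.026)&(W[...,2]<.033)&(abs(W[...,0]-.424)<.02)&(W[...,1]>.1)&(W[...,1]<.235)
n,l,s,c=cv2.connectedComponentsWithStats(m.astype(np.uint8))
for i in range(1,n):
    if s[i,4]>60:
        q=W[l==i]; print(s[i,4],np.round((q.min(0)+q.max(0))/2,4),np.round(q.max(0)-q.min(0),4))
```

```text
t 13.0 pos [0.5342 0.1198 0.2093] rpy [ 1.7998e+02  7.0000e-02 -1.7867e+02] q [12.6  4.1  6.7 92.5  0.  11.3] F [ 0.1  0.6 -0.5] op 0.008 gf 0.0
pan 0.8 7027 [531.3 196.7] [163.5 163.7] 1.38 z [0.0875 0.0921 0.0937]
scale []
power_top [([0.4234, 0.2151, 0.0295], 0.83)]
hold_top [([0.4241, 0.1697, 0.0248], 0.89)]
tare_top [([0.4234, 0.1276, 0.025], 0.83), ([0.4837, 0.3883, 0.0529], 0.25)]
420 [0.4235 0.1691 0.0285] [0.0199 0.0199 0.0049]
381 [0.4231 0.2129 0.0283] [0.0213 0.0208 0.0046]
452 [0.424  0.1257 0.0285] [0.015  0.0287 0.0047]
```

Emit:
servo_tool(
  moves=[
    [[0,0,0],[0.0262,0.0238,0],0],
    [[0,0,0],[0.0262,0.0238,0],0],
    [[0,0,0],[0.0262,0.0238,0],0],
    [[0,0,0],[0.0262,0.0238,0],0],
    [[0,-7.5,0],[0,0,0],0],
    [[0,-7.5,0],[0,0,0],0],
    [[0,0,0],[0.0097,0,0.036],0],
    [[0,0,0],[0.0097,0,0.036],0],
    [[0,0,0],[0.0097,0,0.036],0],
    [[0,0,0],[0.0097,0,0.036],0],
    [[0,0,0],[0,0,0],0],
    [[0,0,0],[0,0,0],0],
  ],
)

```text
time: 14.5
ee_pos: [0.4265, 0.2123, 0.0602]
tcp_rot: [-180.0, 15.0, -178.7]
wrist_force: [0.8, -0.7, 0.4]
opening: 0.0
grasp_force: 0.0
```

Run:
```python
from h import *
st()
o=get_obs();R=Ro.from_euler('xyz',o['tcp_rot'],degrees=True)
print(R.inv().apply(np.array([.427,.2129,.0335])-o['ee_pos']), R.inv().apply([0,0,-1]),R.inv().apply([0,1,0]))
```

```text
t 14.5 pos [0.4265 0.2123 0.0602] rpy [-179.98   14.97 -178.67] q [ 30.8 -18.8 -31.8  63.9  -7.3  28.7] F [ 0.8 -0.7  0.4] op 0.0 gf 0.0
[0.00642717 0.00059753 0.02591577] [2.58229994e-01 3.96322569e-04 9.66083388e-01] [-0.02242077  0.99973303  0.00558285]
```

Emit:
servo_tool(
  moves=[
    [[0,0,0],[0.0032,0.0006,0.013],0],
    [[0,0,0],[0.0032,0,0.0129],0],
    [[0,0,0],[0.0006,0,0.0024],0],
    [[0,0,0],[0.0008,0,0.003],0],
    [[0,0,0],[0,0,0],0],
  ],
)

```text
time: 15.0
ee_pos: [0.4273, 0.2131, 0.0277]
tcp_rot: [180.0, 15.0, -178.7]
wrist_force: [-2.8, -0.8, 3.3]
opening: -0.0003
grasp_force: 1.8
```

Emit:
servo_tool(
  moves=[
    [[0,0,0],[0.0004,0,0.0015],0],
    [[0,0,0],[0,0,0],0],
    [[0,0,0],[0,0,0],0],
  ],
)

```text
time: 15.3
ee_pos: [0.4274, 0.2131, 0.0263]
tcp_rot: [180.0, 15.0, -178.7]
wrist_force: [-2.4, -0.1, 4.3]
opening: 0.0002
grasp_force: 2.1
```

Emit:
servo_tool(
  moves=[
    [[0,0,0],[0.0003,0,0.001],0],
    [[0,0,0],[0,0,0],0],
    [[0,0,0],[0,0,0],0],
  ],
)

```text
time: 15.6
ee_pos: [0.4275, 0.2132, 0.0258]
tcp_rot: [180.0, 15.1, -178.7]
wrist_force: [-6.1, -0.6, 11.6]
opening: 0.0002
grasp_force: 5.6
```

Emit:
servo_tool(
  moves=[
    [[0,0,0],[-0.0037,0,-0.014],0],
    [[0,0,0],[-0.004,0,-0.015],0],
    [[0,0,0],[0.0005,-0.0292,0],0],
    [[0,0,0],[0.0005,-0.0292,0],0],
    [[0,0,0],[0.0005,-0.0291,0],0],
    [[0,0,0],[0,0,0],0],
  ],
)

```text
time: 16.2
ee_pos: [0.4275, 0.1232, 0.0543]
tcp_rot: [-180.0, 15.0, -178.8]
wrist_force: [-0.3, 0.3, 0.7]
opening: 0.0
grasp_force: 0.0
```

Emit:
servo_tool(
  moves=[
    [[0,0,0],[0.003,0,0.012],0],
    [[0,0,0],[0.0027,0,0.01],0],
    [[0,0,0],[0.0013,0,0.005],0],
    [[0,0,0],[0.0005,0,0.0018],0],
    [[0,0,0],[0,0,0],0],
    [[0,0,0],[0,0,0],0],
  ],
)

```text
time: 16.8
ee_pos: [0.428, 0.1261, 0.0256]
tcp_rot: [-180.0, 15.0, -178.6]
wrist_force: [-9.1, -3.8, 16.8]
opening: -0.0001
grasp_force: 8.7
```

Emit:
servo_tool(
  moves=[
    [[0,0,0],[-0.008,0,-0.03],0],
    [[0,0,0],[-0.01,0,-0.038],0],
    [[0,0,0],[-0.01,0,-0.038],0],
    [[0,7.5,0],[0,0,-0.04],0],
    [[0,7.5,0],[0,0,-0.03],0],
    [[0,0,8.5],[0,0,0],30],
    [[0,0,8.5],[0,0,0],50],
    [[0,0,8.5],[0,0,0],60],
    [[0,0,8.5],[0,0,0],60],
    [[0,0,8.5],[0,0,0],60],
    [[0,0,8.5],[0,0,0],60],
  ],
)

```text
time: 17.9
ee_pos: [0.4132, 0.1259, 0.2017]
tcp_rot: [-179.9, -0.0, 130.1]
wrist_force: [0.6, 0.4, 0.5]
opening: 0.0512
grasp_force: 0.0
```

Emit:
servo_tool(
  moves=[
    [[0,0,8.5],[0,0,0],60],
    [[0,0,8.5],[0,0,0],60],
    [[0,0,8.5],[0,0,0],60],
    [[0,0,8.5],[0,0,0],60],
    [[0,0,1.5],[0,0,0],60],
    [[0,0,0],[0,0,0],60],
  ],
)

```text
time: 18.5
ee_pos: [0.4132, 0.1257, 0.2021]
tcp_rot: [-179.9, 0.0, 95.0]
wrist_force: [-0.0, -0.4, 0.1]
opening: 0.0514
grasp_force: 0.0
```

Run:
```python
from h import *
st(); im,d,cal=shot('top'); rectof('pan','top',d,cal,.082,.11)
for k in ['sieve','sieve_grip']:print(k,[(np.round(toW(q['xyz'],'top',cal),4).tolist(),round(q['score'],2)) for q in mark_of(k,'top')[:2]])
rectof('sieve','top',d,cal,.045,.075)
delta(.478,.385,.2,94.8)
```

```text
t 18.5 pos [0.4132 0.1257 0.2021] rpy [-1.7994e+02  1.0000e-02  9.5040e+01] q [ 16.9 -11.6  -8.9  92.7   0.  101.9] F [-0.  -0.4  0.1] op 0.0514 gf 0.0
pan 0.76 324 [528.5 223.1] [163.4 108.4] 1.12 z [0.0882 0.0929 0.0973]
sieve [([0.4661, 0.5348, 0.0069], 0.77)]
sieve_grip [([0.4772, 0.3919, 0.0563], 0.75)]
sieve 0.65 594 [469.6 477.7] [122.3 270.3] 6.9 z [0.0472 0.0593 0.0681]
turn [-0.01  0.    0.13] shift [0.2534 0.0862 0.0027] norm 0.268
```

Emit:
servo_tool(
  moves=[
    [[0,0,0],[0.036,0.0123,0],60],
    [[0,0,0],[0.036,0.0123,0],60],
    [[0,0,0],[0.036,0.0123,0],60],
    [[0,0,0],[0.036,0.0123,0],60],
    [[0,0,0],[0.036,0.0123,0],60],
    [[0,0,0],[0.036,0.0123,0],60],
    [[0,0,0],[0.036,0.0123,0],60],
    [[0,0,0],[0,0,0],60],
    [[0,0,0],[0,0,0],60],
  ],
)

```text
time: 19.65
ee_pos: [0.4777, 0.384, 0.2019]
tcp_rot: [-179.9, 0.1, 94.9]
wrist_force: [0.6, -0.3, -0.7]
opening: 0.0514
grasp_force: 0.0
```

```bash
cat >> h.py <<'E'
def marks(cam,cal,names):
    for k in names: print(k,[(np.round(toW(q['xyz'],cam,cal),4).tolist(),round(q['score'],2)) for q in mark_of(k,cam)[:8]])
E
python3 - <<'E'
from h import *
st(); im,d,cal=shot('wrist','w3.png')
marks('wrist',cal,['sieve','sieve_grip','small_nut_0','large_nut_0'])
W=cloud(d,cal); np.save('W3.npy',W)
x,y,z=W[...,0],W[...,1],W[...,2]
m=(z>.055)&(z<.075)&(y>.33)&(y<.445)&(abs(x-.478)<.03)&(im.max(-1)<90)
q=W[m]; r=cv2.minAreaRect((q[:,:2]*1000).astype(np.float32)); print('grip',len(q),r,np.percentile(q[:,2],[5,50,95]))
rectof('sieve','wrist',d,cal,.045,.065)
E
```

```text
t 19.65 pos [0.4777 0.384  0.2019] rpy [-1.7993e+02  5.0000e-02  9.4940e+01] q [ 38.8  13.4  16.3  93.   -0.  123.9] F [ 0.6 -0.3 -0.7] op 0.0514 gf 0.0
sieve [([0.4643, 0.5342, 0.0071], 0.97)]
sieve_grip [([0.4861, 0.3898, 0.0543], 0.96), ([0.5107, 0.5249, 0.0129], 0.4)]
small_nut_0 [([0.4644, 0.5224, 0.0141], 0.76), ([0.4592, 0.4909, 0.0151], 0.67), ([0.4896, 0.4984, 0.0185], 0.6), ([0.4264, 0.5165, 0.0148], 0.48), ([0.4266, 0.5469, 0.0139], 0.4)]
large_nut_0 [([0.4583, 0.5515, 0.0074], 0.96), ([0.5008, 0.5551, 0.0111], 0.86), ([0.4237, 0.5449, 0.0125], 0.72)]
grip 1590 ((481.91802978515625, 395.4596252441406), (22.5834903717041, 104.1833267211914), 9.553171157836914) [0.0584873  0.06460702 0.06640265]
sieve 0.71 3827 [474.5 447.6] [121.6 211.3] 6.72 z [0.0498 0.0581 0.0646]
```

View pics/w3.png

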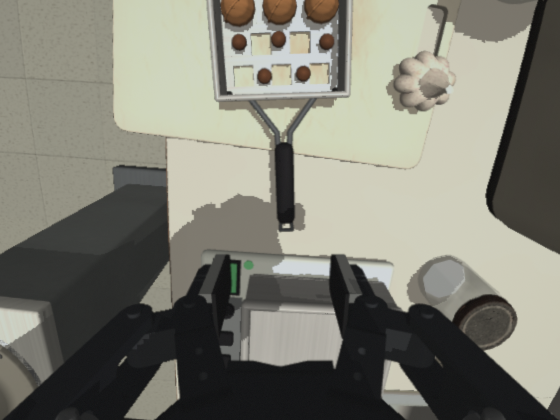

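The wrist view shows the grip bar from (284,145) to (286,222). The basket above it holds three large nuts on row 10 and at least five small nuts.

Run:
```python
from h import *
W=np.load('W3.npy'); im=cv2.imread('pics/w3.png')
m=np.zeros(im.shape[:2],bool); m[140:226,270:300]=True
m&=(im.max(-1)<80)&(W[...,2]>.058)
q=W[m]; 
q=q[q[:,2]>.0625]
vx,vy,x0,y0=cv2.fitLine(q[:,:2].astype(np.float32),cv2.DIST_HUBER,0,.001,.001).ravel()
print(len(q),x0,y0,np.degrees(np.arctan2(-vx/vy,1)),q.min(0),q.max(0),np.percentile(q[:,2],[5,50,95]))
for yy in (.37,.4,.42): 
    s=q[abs(q[:,1]-yy)<.006]; print(yy,s[:,0].min(),s[:,0].max())
```

```text
1255 0.48056072 0.39412266 6.6620674 [0.46934259 0.35330015 0.06250078] [0.49225433 0.43076771 0.06756459] [0.06310758 0.06496278 0.06651501]
0.37 0.47532083913374046 0.49194697877465443
0.4 0.4709311531605952 0.48787095545925635
0.42 0.4693425941572577 0.4859444324738267
```

Run:
```python
from h import *
delta(.479,.402,.039,96.5)
```

```text
turn [ 0.05 -0.03 -1.72] shift [0.019  0.0032 0.1644] norm 0.166
```

Emit:
servo_tool(
  moves=[
    [[0,0,-1.6],[0,0,0],60],
    [[0,0,0],[0.019,0.0032,0.02],60],
    [[0,0,0],[0,0,0.03],60],
    [[0,0,0],[0,0,0.03],60],
    [[0,0,0],[0,0,0.03],60],
    [[0,0,0],[0,0,0.03],60],
    [[0,0,0],[0,0,0.0164],60],
    [[0,0,0],[0,0,0.008],60],
    [[0,0,0],[0,0,0],60],
    [[0,0,0],[0,0,0],60],
  ],
)

```text
time: 20.95
ee_pos: [0.4794, 0.403, 0.0396]
tcp_rot: [179.9, -0.0, 96.4]
wrist_force: [-0.7, -0.6, -0.1]
opening: 0.0509
grasp_force: 0.0
```

Emit:
servo_tool(
  moves=[
    [[0,0,0],[0,0,0],30],
    [[0,0,0],[0,0,0],20],
    [[0,0,0],[0,0,0],10],
    [[0,0,0],[0,0,0],0],
    [[0,0,0],[0,0,0],0],
    [[0,0,0],[0,0,0],0],
    [[0,0,0],[0,0,0],0],
  ],
  force=120,
)

```text
time: 21.65
ee_pos: [0.4791, 0.4029, 0.0392]
tcp_rot: [180.0, -0.0, 96.4]
wrist_force: [-1.1, -1.3, 5.3]
opening: 0.016
grasp_force: 117.1
```

Emit:
servo_tool(
  moves=[
    [[0,0,0],[0,0,-0.003],0],
    [[0,0,0],[0,0,-0.006],0],
    [[0,0,0],[0,0,-0.009],0],
    [[0,0,0],[0,0,-0.012],0],
    [[0,0,0],[0,0,-0.013],0],
    [[0,0,0],[0,0,-0.013],0],
    [[0,0,0],[0,0,-0.013],0],
    [[0,0,0],[0,0,-0.013],0],
    [[0,0,0],[0,0,-0.013],0],
    [[0,0,0],[0,0,-0.012],0],
    [[0,0,0],[0,0,-0.009],0],
    [[0,0,0],[0,0,-0.005],0],
  ],
)

```text
time: 22.85
ee_pos: [0.4791, 0.403, 0.1605]
tcp_rot: [180.0, -0.0, 96.4]
wrist_force: [0.1, -0.4, -4.0]
opening: 0.0163
grasp_force: 117.6
```

Run:
```python
from h import *
st(); im,d,cal=shot('wrist','w4.png')
W=cloud(d,cal)
r=cut_out('sieve','wrist')[0]['mask']; q=W[r&(W[...,2]>.12)]
for yy in np.arange(.42,.62,.02):
    s=q[abs(q[:,1]-yy)<.01]; print(round(yy,2),len(s), np.round(np.percentile(s[:,2],[5,95]),4) if len(s) else '')
marks('wrist',cal,['sieve','small_nut_0','large_nut_0'])
delta(.531+.0145,.197-.132,.16,96.4)
```

```text
t 22.85 pos [0.4791 0.403  0.1605] rpy [ 1.7995e+02 -3.0000e-02  9.6430e+01] q [ 40.1  14.6  13.2  88.5   0.  123.6] F [ 0.1 -0.4 -4. ] op 0.0163 gf 117.56205081939697
0.42 1728 [0.181  0.1867]
0.44 1482 [0.1768 0.1818]
0.46 3124 [0.1393 0.1788]
0.48 11383 [0.1335 0.1784]
0.5 9758 [0.133  0.1777]
0.52 8099 [0.1327 0.1772]
0.54 1445 [0.1317 0.1543]
0.56 0 
0.58 0 
0.6 0 
sieve []
small_nut_0 [([0.4553, 0.4913, 0.1311], 0.97), ([0.4909, 0.4944, 0.1361], 0.81), ([0.4672, 0.5228, 0.1327], 0.7), ([0.4234, 0.5176, 0.1337], 0.58)]
large_nut_0 []
turn [-0.05  0.03  0.03] shift [-0.343   0.0287 -0.0014] norm 0.344
```

View pics/w4.png

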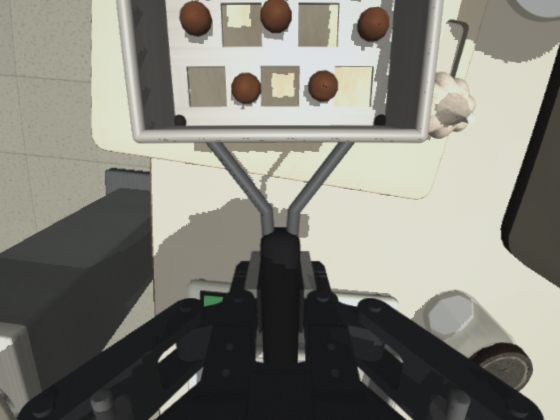

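The sieve is held nearly level, about 1° down, and the nuts stayed in place. Next I carry it slowly over the pan.

Emit:
servo_tool(
  moves=[
    [[0,0,0],[-0.003,0.0003,0],0],
    [[0,0,0],[-0.007,0.0006,0],0],
    [[0,0,0],[-0.011,0.0009,0],0],
    [[0,0,0],[-0.015,0.0013,0],0],
    [[0,0,0],[-0.018,0.0016,0],0],
    [[0,0,0],[-0.018,0.0016,0],0],
    [[0,0,0],[-0.018,0.0016,0],0],
    [[0,0,0],[-0.018,0.0016,0],0],
    [[0,0,0],[-0.018,0.0016,0],0],
    [[0,0,0],[-0.018,0.0016,0],0],
    [[0,0,0],[-0.018,0.0016,0],0],
    [[0,0,0],[-0.018,0.0016,0],0],
  ],
)

```text
time: 24.3
ee_pos: [0.5152, 0.2241, 0.1595]
tcp_rot: [180.0, -0.0, 96.4]
wrist_force: [0.1, -0.2, -3.2]
opening: 0.0157
grasp_force: 117.6
```

Emit:
servo_tool(
  moves=[
    [[0,0,0],[-0.018,0.0016,0],0],
    [[0,0,0],[-0.018,0.0016,0],0],
    [[0,0,0],[-0.018,0.0016,0],0],
    [[0,0,0],[-0.018,0.0016,0],0],
    [[0,0,0],[-0.018,0.0016,0],0],
    [[0,0,0],[-0.018,0.0016,0],0],
    [[0,0,0],[-0.018,0.0016,0],0],
    [[0,0,0],[-0.016,0.0015,0],0],
    [[0,0,0],[-0.012,0.001,0],0],
    [[0,0,0],[-0.008,0.0007,0],0],
    [[0,0,0],[-0.003,0.0003,0],0],
    [[0,0,0],[0,0,0],0],
  ],
)

```text
time: 25.5
ee_pos: [0.548, 0.0633, 0.1593]
tcp_rot: [-180.0, -0.0, 96.4]
wrist_force: [-0.0, 0.1, -4.0]
opening: 0.016
grasp_force: 117.6
```

```bash
cat > chk.py <<'E'
from h import *
import sys
st(); im,d,cal=shot('wrist',sys.argv[1] if len(sys.argv)>1 else None)
r=rectof('sieve','wrist',d,cal,.12,.25)
marks('wrist',cal,['sieve','pan','small_nut_0','large_nut_0'])
im,d,cal=shot('top',sys.argv[2] if len(sys.argv)>2 else None)
rectof('pan','top',d,cal,.082,.11)
marks('top',cal,['sieve','pan','small_nut_0','large_nut_0'])
E
python3 chk.py
```

```text
t 25.5 pos [0.548  0.0633 0.1593] rpy [-1.800e+02 -1.000e-02  9.641e+01] q [ 6.6  4.3  1.4 87.1  0.  90.2] F [-0.   0.1 -4. ] op 0.016 gf 117.57414937019348
sieve 0.69 39763 [542.9 106.8] [121.9 175.3] 6.41 z [0.132  0.1542 0.1847]
sieve []
pan []
small_nut_0 [([0.4928, 0.1751, 0.1314], 0.93), ([0.5585, 0.1544, 0.1372], 0.88), ([0.5244, 0.1512, 0.1272], 0.85), ([0.5823, 0.1831, 0.1288], 0.81), ([0.5345, 0.1831, 0.1323], 0.59)]
large_nut_0 []
pan 0.81 332 [529.3 196. ] [163.7 162.5] 1.37 z [0.0881 0.0932 0.0974]
sieve [([0.5299, 0.1956, 0.1273], 0.6)]
pan [([0.5304, 0.1935, 0.0361], 0.61)]
small_nut_0 [([0.5339, 0.1952, 0.1265], 0.72), ([0.5771, 0.1881, 0.1302], 0.56), ([0.5182, 0.1492, 0.1352], 0.55), ([0.4936, 0.1772, 0.138], 0.52), ([0.5291, 0.1853, 0.1354], 0.5), ([0.5568, 0.1579, 0.134], 0.48), ([0.5291, 0.2362, 0.1359], 0.46), ([0.5626, 0.244, 0.1346], 0.37)]
large_nut_0 [([0.4912, 0.2041, 0.1264], 0.58), ([0.5301, 0.2067, 0.1283], 0.51), ([0.5675, 0.2156, 0.1318], 0.44)]
```

Emit:
servo_tool(
  moves=[
    [[0,0,0],[0,0,0.003],0],
    [[0,0,0],[0,0,0.006],0],
    [[0,0,0],[0,0,0.007],0],
    [[0,0,0],[0,0,0.004],0],
    [[0,0,0],[0,0,0.002],0],
    [[0,0,0],[0,0,0],0],
    [[0,0,0],[0,0,0],0],
    [[0,0,0],[0,0,0],0],
  ],
)

```text
time: 26.9
ee_pos: [0.5481, 0.0634, 0.1377]
tcp_rot: [180.0, -0.0, 96.4]
wrist_force: [0.4, -1.0, -3.4]
opening: 0.0159
grasp_force: 117.6
```

Emit:
servo_tool(
  moves=[
    [[0,0,0],[0,0.012,0],0],
    [[0,0,0],[0,-0.024,0],0],
    [[0,0,0],[0,0.024,0],0],
    [[0,0,0],[0,-0.024,0],0],
    [[0,0,0],[0,0.024,0],0],
    [[0,0,0],[0,-0.024,0],0],
    [[0,0,0],[0,0.024,0],0],
    [[0,0,0],[0,-0.024,0],0],
    [[0,0,0],[0,0.024,0],0],
    [[0,0,0],[0,-0.012,0],0],
    [[0,0,0],[0,0,0],0],
    [[0,0,0],[0,0,0],0],
  ],
)

```text
time: 28.1
ee_pos: [0.5482, 0.0634, 0.1379]
tcp_rot: [179.9, -0.0, 96.4]
wrist_force: [0.8, 0.0, -3.9]
opening: 0.0158
grasp_force: 118.8
```

```bash
python3 chk.py w5.png top5.png; python3 -c "
import cv2;a=cv2.imread('pics/w5.png');b=cv2.imread('pics/top5.png')[150:250,220:330];b=cv2.resize(b,None,fx=4,fy=4,interpolation=2)[:400]
import numpy as np
a=cv2.resize(a,(360,270));c=np.zeros((400,800,3),np.uint8);c[:400,:440]=b;c[:270,440:]=a;cv2.imwrite('pics/c5.png',c)"
```

```text
t 28.1 pos [0.5482 0.0634 0.1379] rpy [ 1.7994e+02 -1.0000e-02  9.6430e+01] q [ 6.6  4.3 -1.  84.7  0.  90.2] F [ 0.8  0.  -3.9] op 0.0158 gf 118.80988597869873
sieve 0.66 22838 [543.3 105.8] [122.5 172. ] 6.33 z [0.1257 0.1547 0.1637]
sieve []
pan []
small_nut_0 [([0.541, 0.1543, 0.0399], 0.74), ([0.5535, 0.0492, 0.1521], 0.72), ([0.5886, 0.1633, 0.0362], 0.64)]
large_nut_0 []
pan 0.64 418 [530.2 195.8] [165.5 162.2] 1.17 z [0.088  0.0934 0.0975]
sieve [([0.5333, 0.1927, 0.1052], 0.84)]
pan []
small_nut_0 []
large_nut_0 [([0.5518, 0.2146, 0.1228], 0.57), ([0.5379, 0.2521, 0.1119], 0.54), ([0.5224, 0.2199, 0.1313], 0.42)]
```

View pics/c5.png

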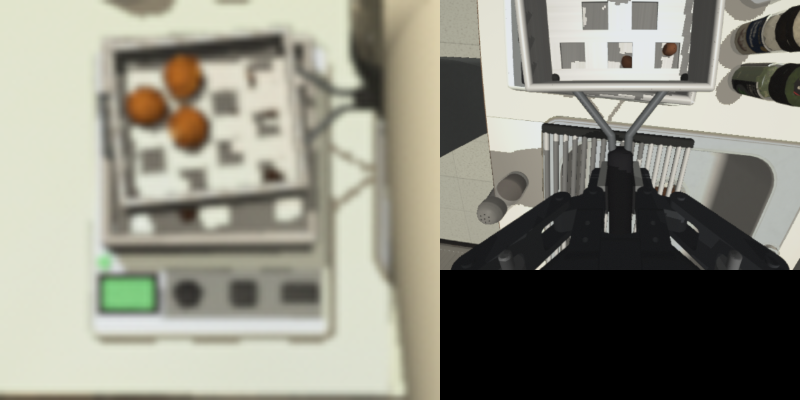

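The view shows three large nuts still in the sieve, at (183,75), (147,107) and (189,128), and no small ones visible there. Small nuts are in the pan, seen through the holes. I'll shake once more for any hidden ones.

Emit:
servo_tool(
  moves=[
    [[0,0,0],[0,-0.01,0],0],
    [[0,0,0],[0,0.02,0],0],
    [[0,0,0],[0,-0.022,0],0],
    [[0,0,0],[0.007,0.022,0],0],
    [[0,0,0],[-0.014,-0.022,0],0],
    [[0,0,0],[0.014,0.022,0],0],
    [[0,0,0],[-0.014,-0.022,0],0],
    [[0,0,0],[0.014,0.022,0],0],
    [[0,0,0],[-0.007,-0.022,0],0],
    [[0,0,0],[0,0.012,0],0],
    [[0,0,0],[0,0,0],0],
    [[0,0,0],[0,0,0],0],
  ],
)

```text
time: 29.9
ee_pos: [0.548, 0.0634, 0.1377]
tcp_rot: [180.0, -0.0, 96.4]
wrist_force: [0.1, 0.1, -2.4]
opening: 0.0164
grasp_force: 118.8
```

Emit:
servo_tool(
  moves=[
    [[0,0,0],[0,0,-0.004],0],
    [[0,0,0],[0,0,-0.008],0],
    [[0,0,0],[0,0,-0.012],0],
    [[0,0,0],[0,0,-0.015],0],
    [[0,0,0],[0,0,-0.012],0],
    [[0,0,0],[0,0,-0.008],0],
    [[0,0,0],[0.003,0,-0.003],0],
    [[0,0,0],[0.007,0,0],0],
    [[0,0,0],[0.011,0,0],0],
    [[0,0,0],[0.015,0,0],0],
    [[0,0,0],[0.018,0,0],0],
    [[0,0,0],[0.018,0,0],0],
  ],
)

```text
time: 31.1
ee_pos: [0.5393, 0.1366, 0.1988]
tcp_rot: [-179.9, -0.0, 96.4]
wrist_force: [0.7, -0.4, -2.2]
opening: 0.0161
grasp_force: 118.8
```

Emit:
servo_tool(
  moves=[
    [[0,0,0],[0.018,-0.002,0],0],
    [[0,0,0],[0.018,-0.0025,0],0],
    [[0,0,0],[0.018,-0.0025,0],0],
    [[0,0,0],[0.018,-0.0025,0],0],
    [[0,0,0],[0.018,-0.0025,0],0],
    [[0,0,0],[0.018,-0.0025,0],0],
    [[0,0,0],[0.018,-0.0025,0],0],
    [[0,0,0],[0.018,-0.0025,0],0],
    [[0,0,0],[0.018,-0.0025,0],0],
    [[0,0,0],[0.018,-0.0025,0],0],
    [[0,0,0],[0.018,-0.0025,0],0],
    [[0,0,0],[0.018,-0.0025,0],0],
  ],
)

```text
time: 32.3
ee_pos: [0.4857, 0.3479, 0.1992]
tcp_rot: [-180.0, 0.0, 96.4]
wrist_force: [-0.5, -0.6, -2.7]
opening: 0.016
grasp_force: 118.8
```

Emit:
servo_tool(
  moves=[
    [[0,0,0],[0.018,-0.0005,0],0],
    [[0,0,0],[0.014,0,0],0],
    [[0,0,0],[0.01,0,0],0],
    [[0,0,0],[0.006,0,0],0],
    [[0,0,0],[0.002,0,0],0],
    [[0,0,0],[0,0,0],0],
    [[0,0,0],[0,0,0],0],
  ],
)

```text
time: 33.0
ee_pos: [0.4805, 0.3954, 0.1994]
tcp_rot: [180.0, 0.0, 96.4]
wrist_force: [0.6, 0.8, -2.9]
opening: 0.0161
grasp_force: 118.8
```

Run:
```python
from h import *
st(); im,d,cal=shot('top','top6.png')
rectof('pan','top',d,cal,.082,.11)
rectof('sieve','top',d,cal,.13,.25)
marks('top',cal,['sieve','pan','small_nut_0','large_nut_0'])
delta(.480,.402,.16,96.4)
b=cv2.imread('pics/top6.png')[130:250,110:330]; cv2.imwrite('pics/c6.png',cv2.resize(b,(792,432),interpolation=cv2.INTER_CUBIC))
im,d,cal=shot('wrist'); marks('wrist',cal,['small_nut_0','large_nut_0'])
```

```text
t 33.0 pos [0.4805 0.3954 0.1994] rpy [1.800e+02 1.000e-02 9.639e+01] q [ 39.5  14.6  17.5  92.9  -0.  123.1] F [ 0.6  0.8 -2.9] op 0.0161 gf 118.80159616470337
pan 0.97 545 [529.6 196.4] [163.8 161.9] 1.75 z [0.0887 0.0932 0.0971]
sieve 0.59 1178 [463.  536.3] [122.2 141.1] 6.15 z [0.1708 0.1787 0.2187]
sieve [([0.4661, 0.5256, 0.1683], 0.83)]
pan [([0.5283, 0.1926, 0.0354], 0.9)]
small_nut_0 [([0.5123, 0.1426, 0.0381], 0.5), ([0.483, 0.2053, 0.0382], 0.48)]
large_nut_0 [([0.4805, 0.5916, 0.193], 0.65), ([0.4355, 0.5516, 0.1821], 0.52), ([0.4467, 0.5194, 0.1963], 0.52)]
turn [ 0.01 -0.    0.01] shift [0.0063 0.0003 0.0395] norm 0.04
small_nut_0 []
large_nut_0 []
```

View pics/c6.png

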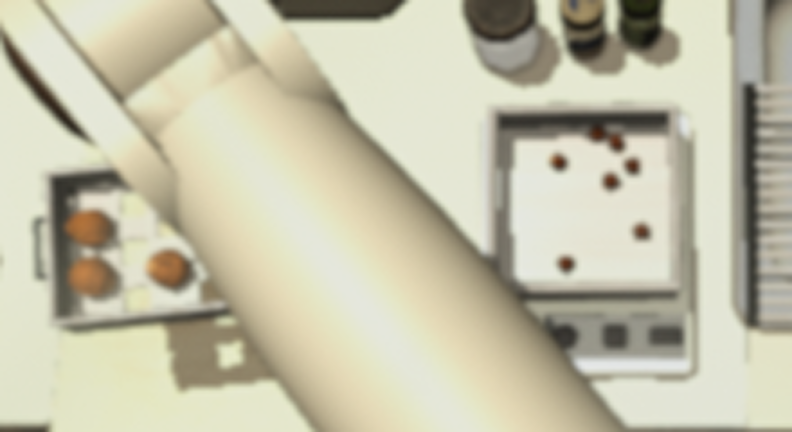

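All seven small nuts are in the pan, and all three large nuts are in the sieve. Now I set the sieve down.

Emit:
servo_tool(
  moves=[
    [[0,0,0],[0.002,0,0.004],0],
    [[0,0,0],[0.004,0,0.01],0],
    [[0,0,0],[0,0,0.015],0],
    [[0,0,0],[0,0,0.018],0],
    [[0,0,0],[0,0,0.018],0],
    [[0,0,0],[0,0,0.018],0],
    [[0,0,0],[0,0,0.018],0],
    [[0,0,0],[0,0,0.017],0],
    [[0,0,0],[0,0,0.013],0],
    [[0,0,0],[0,0,0.01],0],
    [[0,0,0],[0,0,0.007],0],
    [[0,0,0],[0,0,0.004],0],
  ],
)

```text
time: 34.7
ee_pos: [0.4796, 0.4019, 0.0469]
tcp_rot: [-180.0, 0.0, 96.4]
wrist_force: [-0.0, -0.7, -3.2]
opening: 0.0157
grasp_force: 118.8
```

Emit:
servo_tool(
  moves=[
    [[0,0,0],[0,0,0.003],0],
    [[0,0,0],[0,0,0.002],0],
    [[0,0,0],[0,0,0.002],0],
    [[0,0,0],[0,0,0],0],
  ],
)

```text
time: 35.1
ee_pos: [0.4798, 0.402, 0.0406]
tcp_rot: [180.0, -0.0, 96.4]
wrist_force: [0.2, 1.2, -1.4]
opening: 0.0156
grasp_force: 119.0
```

Emit:
servo_tool(
  moves=[
    [[0,0,0],[0,0,0.001],0],
    [[0,0,0],[0,0,0.0007],0],
    [[0,0,0],[0,0,0],0],
    [[0,0,0],[0,0,0],22],
    [[0,0,0],[0,0,0],27],
    [[0,0,0],[0,0,0],40],
    [[0,0,0],[0,0,0],60],
    [[0,0,0],[0,0,0],60],
    [[0,0,0],[0,0,0],60],
  ],
  force=40,
)

```text
time: 36.0
ee_pos: [0.4796, 0.4019, 0.0386]
tcp_rot: [-180.0, 0.0, 96.4]
wrist_force: [0.8, -0.2, 0.1]
opening: 0.0516
grasp_force: 0.0
```

Emit:
servo_tool(
  moves=[
    [[0,0,0],[0,0,-0.02],60],
    [[0,0,0],[0,0,-0.04],60],
    [[0,0,0],[0,0,-0.04],60],
    [[0,0,0],[-0.01,0,-0.04],60],
    [[0,0,0],[-0.03,0,-0.03],60],
    [[0,0,0],[-0.03,0,0],60],
    [[0,0,0],[0,0,0],60],
    [[0,0,0],[0,0,0],60],
  ],
)

```text
time: 36.8
ee_pos: [0.4876, 0.3319, 0.2089]
tcp_rot: [180.0, -0.0, 96.4]
wrist_force: [0.6, 0.7, -0.2]
opening: 0.0509
grasp_force: 0.0
```

Run:
```python
from h import *
st(); im,d,cal=shot('wrist','w7.png')
marks('wrist',cal,['sieve','board','sieve_grip','small_nut_0','large_nut_0'])
rectof('sieve','wrist',d,cal,.045,.065)
im,d,cal=shot('top','top7.png')
rectof('pan','top',d,cal,.082,.11)
marks('top',cal,['sieve','board','small_nut_0','large_nut_0'])
```

```text
t 36.8 pos [0.4876 0.3319 0.2089] rpy [ 1.7998e+02 -2.0000e-02  9.6360e+01] q [ 34.2  10.1  13.3  93.1   0.  117.9] F [ 0.6  0.7 -0.2] op 0.0509 gf 0.0
sieve []
board []
sieve_grip [([0.4826, 0.3869, 0.0548], 0.92)]
small_nut_0 [([0.5753, 0.1613, 0.0399], 0.65), ([0.5593, 0.1806, 0.0372], 0.62), ([0.5099, 0.1418, 0.0432], 0.54), ([0.4864, 0.2085, 0.0377], 0.47)]
large_nut_0 []
sieve 0.93 3390 [477. 421.] [122.1 160.2] 5.84 z [0.0554 0.0583 0.0647]
pan 0.8 353 [529.7 196. ] [161.1 163. ] 0.88 z [0.0883 0.0932 0.0974]
sieve [([0.4653, 0.5314, 0.0095], 0.7)]
board [([0.47, 0.5336, -0.0012], 0.93)]
small_nut_0 [([0.5155, 0.1429, 0.0427], 0.37)]
large_nut_0 [([0.4355, 0.5602, 0.0239], 0.62), ([0.4806, 0.5955, 0.0341], 0.52), ([0.4486, 0.5264, 0.037], 0.45), ([0.353, -0.2628, 0.0019], 0.43)]
```

View pics/w7.png

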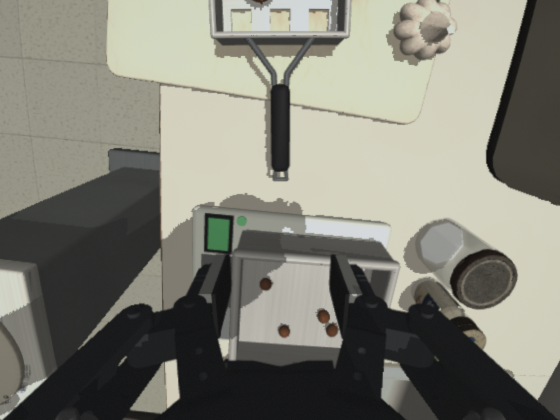

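The sieve stands flat on the board with its grip at (280,128), and the pan with nuts is still square on the platform. Next is the hold key.

Emit:
servo_tool(
  moves=[
    [[0,0,-8.5],[0,0,0],30],
    [[0,0,-8.5],[0,0,0],0],
    [[0,0,-8.5],[0,0,0],0],
    [[0,0,-8.5],[0,0,0],0],
    [[0,0,-8.5],[0,0,0],0],
    [[0,0,-8.5],[0,0,0],0],
    [[0,0,-8.5],[0,0,0],0],
    [[0,0,-8.5],[0,0,0],0],
    [[0,0,-8.5],[0,0,0],0],
    [[0,0,-8.4],[0,0,0],0],
    [[0,0,0],[0,0,0],0],
  ],
)

```text
time: 38.55
ee_pos: [0.4875, 0.3323, 0.2087]
tcp_rot: [180.0, 0.0, -178.6]
wrist_force: [0.8, 0.6, 0.1]
opening: -0.0001
grasp_force: 0.0
```

Run:
```python
from h import *
st(); delta(.4275,.1691,.2,181.3)
```

```text
t 38.55 pos [0.4875 0.3323 0.2087] rpy [ 180.      0.   -178.55] q [34.3 10.1 13.3 93.1  0.  32.8] F [0.8 0.6 0.1] op -0.0001 gf 0.0
turn [0.   0.   0.15] shift [ 0.0637 -0.1618  0.0087] norm 0.174
```

Emit:
servo_tool(
  moves=[
    [[0,0,0.1],[0.0127,-0.0324,0.0017],0],
    [[0,0,0],[0.0127,-0.0324,0.0017],0],
    [[0,0,0],[0.0127,-0.0324,0.0017],0],
    [[0,0,0],[0.0127,-0.0324,0.0017],0],
    [[0,0,0],[0.0127,-0.0322,0.0017],0],
    [[0,-7.5,0],[0,0,0],0],
    [[0,-7.5,0],[0,0,0],0],
    [[0,0,0],[0.009,0,0.0338],0],
    [[0,0,0],[0.009,0,0.0338],0],
    [[0,0,0],[0.009,0,0.0338],0],
    [[0,0,0],[0.009,0,0.0338],0],
    [[0,0,0],[0,0,0],0],
  ],
)

```text
time: 39.75
ee_pos: [0.425, 0.1679, 0.0557]
tcp_rot: [-179.9, 14.6, -179.0]
wrist_force: [-0.2, -0.5, -0.5]
opening: 0.0
grasp_force: 0.0
```

Run:
```python
from h import *
st()
o=get_obs();R=Ro.from_euler('xyz',o['tcp_rot'],degrees=True)
print(R.inv().apply(np.array([.4277,.1695,.0257])-o['ee_pos']))
im,d,cal=shot('top');rectof('pan','top',d,cal,.082,.11)
```

```text
t 39.75 pos [0.425  0.1679 0.0557] rpy [-179.9    14.63 -178.97] q [ 25.3 -21.9 -34.5  64.1  -6.1  23.6] F [-0.2 -0.5 -0.5] op 0.0 gf 0.0
[0.00494112 0.00159409 0.02974418]
pan 0.57 622 [550.9 200.3] [164.3 162.3] 0.52 z [0.088  0.0931 0.0978]
```

The pan has been nudged about 20 mm back. Its offset is 19 to 23 mm, inside the 35 mm limit, and it is level, so I'll press hold.

Emit:
servo_tool(
  moves=[
    [[0,0,0],[0.0015,0.0016,0.012],0],
    [[0,0,0],[0.002,0,0.01],0],
    [[0,0,0],[0.001,0,0.005],0],
    [[0,0,0],[0.0007,0,0.0032],0],
    [[0,0,0],[0,0,0],0],
    [[0,0,0],[0,0,0],0],
  ],
)

```text
time: 40.45
ee_pos: [0.4305, 0.1709, 0.0301]
tcp_rot: [180.0, 15.0, -178.8]
wrist_force: [-2.1, -0.7, 2.1]
opening: -0.0004
grasp_force: 1.2
```

Emit:
servo_tool(
  moves=[
    [[0,0,0],[0.001,0,0.0028],0],
    [[0,0,0],[0.0008,0,0.0016],0],
    [[0,0,0],[0,0,0],0],
    [[0,0,0],[0,0,0],0],
  ],
)

```text
time: 40.85
ee_pos: [0.4306, 0.171, 0.026]
tcp_rot: [180.0, 15.1, -178.8]
wrist_force: [-1.0, -1.7, 7.5]
opening: -0.0003
grasp_force: 3.6
```

Emit:
servo_tool(
  moves=[
    [[0,0,0],[-0.008,0,-0.03],0],
    [[0,0,0],[-0.01,0,-0.038],0],
    [[0,0,0],[-0.01,0,-0.038],0],
    [[0,7.5,0],[0,0,-0.04],30],
    [[0,7.5,0],[0,0,-0.03],60],
    [[0,0,0],[-0.03,-0.015,-0.01],60],
    [[0,0,0],[-0.03,-0.015,0],60],
    [[0,0,0],[-0.03,-0.015,0],60],
    [[0,0,0],[-0.02,-0.01,0],60],
    [[0,0,0],[0,0,0],60],
    [[0,0,0],[0,0,0],60],
  ],
)

```text
time: 41.95
ee_pos: [0.5262, 0.1178, 0.2124]
tcp_rot: [-180.0, -0.1, -178.8]
wrist_force: [-0.9, -0.3, 0.4]
opening: 0.0514
grasp_force: 0.0
```

Run:
```python
from h import *
st(); im,d,cal=shot('wrist','w8.png')
p=rectof('pan','wrist',d,cal,.085,.11)
W=cloud(d,cal); 
A=np.c_[p[:,:2]-p[:,:2].mean(0),np.ones(len(p))]; print('rim plane',np.linalg.lstsq(A,p[:,2],rcond=None)[0])
marks('wrist',cal,['power_top','hold_top','tare_top','small_nut_0'])
im,d,cal=shot('top'); rectof('pan','top',d,cal,.082,.11); marks('top',cal,['scale','pan','small_nut_0','large_nut_0'])
```

```text
t 41.95 pos [0.5262 0.1178 0.2124] rpy [-1.8000e+02 -8.0000e-02 -1.7882e+02] q [12.6  3.2  6.1 93.   0.  11.4] F [-0.9 -0.3  0.4] op 0.0514 gf 0.0Traceback (most recent call last):
  File "<stdin>", line 3, in <module>
  File "h.py", line 25, in rectof
    p=W[m]; q=cv2.minAreaRect((p[:,:2]*1000).astype(np.float32)); print(name,round(r[0]['score'],2),len(p),np.round(q[0],1),np.round(q[1],1),round(q[2],2),'z',np.round(np.percentile(p[:,2],[5,50,95]),4)); return p
                                                                                                                                                                        ~~~~~~~~~~~~~^^^^^^^^^^^^^^^^^^
    return _quantile_unchecked(
        a, q, axis, out, overwrite_input, method, keepdims, weights)
    return _ureduce(a,
                    func=_quantile_ureduce_func,
    ...<5 lines>...
                    overwrite_input=overwrite_input,
                    method=method)
    r = func(a, **kwargs)
    result = _quantile(arr,
                       quantiles=q,
    ...<2 lines>...
                       out=out,
                       weights=wgt)
    slices_having_nans = np.isnan(arr[-1, ...])
                                  ~~~^^^^^^^^^
IndexError: index -1 is out of bounds for axis 0 with size 0
```

View pics/w8.png

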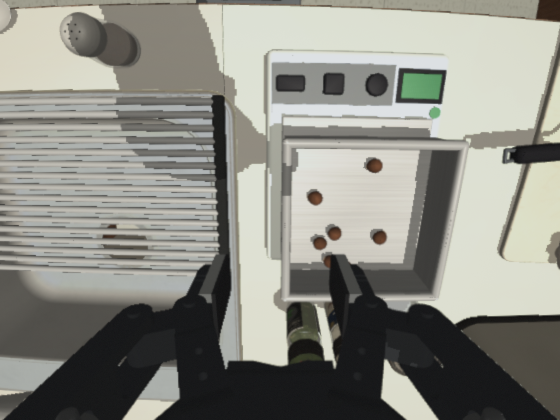

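The wrist view shows the pan at (285..465, 140..300), shifted back off the platform's middle. Six nuts show and the seventh is probably behind the finger. I'll measure the rim from depth.

Run:
```python
from h import *
im,d,cal=shot('wrist'); W=cloud(d,cal); x,y,z=W[...,0],W[...,1],W[...,2]
m=(z>.084)&(z<.105)&(x>.44)&(x<.66)&(y>.09)&(y<.31)
n,l,s,c=cv2.connectedComponentsWithStats(m.astype(np.uint8)); i=1+np.argmax(s[1:,4]); p=W[l==i]
print(len(p),cv2.minAreaRect((p[:,:2]*1000).astype(np.float32)))
A=np.c_[p[:,:2]-p[:,:2].mean(0),np.ones(len(p))]; print('rim plane',np.linalg.lstsq(A,p[:,2],rcond=None)[0])
g=im.max(-1); k=(g<70)&(z>.026)&(z<.033)&(abs(x-.424)<.02)&(y>.1)&(y<.235)
n,l,s,c=cv2.connectedComponentsWithStats(k.astype(np.uint8))
for i in range(1,n):
    if s[i,4]>60: q=W[l==i]; print(np.round((q.min(0)+q.max(0))/2,4))
st()
im,d,cal=shot('top'); rectof('pan','top',d,cal,.082,.11); marks('top',cal,['scale','pan','large_nut_0'])
```

```text
6177 ((552.3607788085938, 200.52255249023438), (164.76785278320312, 163.64663696289062), 0.5577691793441772)
rim plane [-0.00567146 -0.0062457   0.09140167]
[0.4235 0.1691 0.0283]
[0.4231 0.2125 0.0281]
[0.424  0.1261 0.0285]
t 42.1 pos [0.5257 0.1183 0.2132] rpy [ 1.7999e+02  1.0000e-02 -1.7873e+02] q [12.7  3.1  6.1 93.   0.  11.4] F [ 0.1 -0.1  0.5] op 0.051 gf 0.0
pan 0.97 451 [550.8 202.4] [164.4 156.7] 1.17 z [0.0872 0.093  0.0978]
scale [([0.4685, 0.5328, -0.0001], 0.56)]
pan [([0.5514, 0.1975, 0.0321], 0.86), ([0.4779, 0.391, 0.0589], 0.57)]
large_nut_0 [([0.475, 0.5998, 0.0349], 0.53), ([0.4494, 0.5247, 0.0394], 0.48), ([0.436, 0.5624, 0.0238], 0.39)]
```

Emit:
servo_tool(
  moves=[
    [[0,0,0.7],[-0.014,0.0025,0],100],
    [[0,0,0],[-0.013,0.0025,0.02],100],
    [[0,0,0],[0,0,0.03],100],
    [[0,0,0],[0,0,0.03],100],
    [[0,0,0],[0,0,0],100],
    [[0,0,0],[0,0,0],100],
  ],
)

```text
time: 42.95
ee_pos: [0.5531, 0.1233, 0.1337]
tcp_rot: [-180.0, -0.0, -179.5]
wrist_force: [1.2, -0.6, 1.5]
opening: 0.0858
grasp_force: 0.0
```

Run:
```python
from h import *
st(); delta(.553,.123,.0692,180.6)
```

```text
t 42.95 pos [0.5531 0.1233 0.1337] rpy [-1.8000e+02 -2.0000e-02 -1.7947e+02] q [12.6  6.4  0.8 84.4  0.  12. ] F [ 1.2 -0.6  1.5] op 0.0858 gf 0.0
turn [-0.   -0.02 -0.07] shift [ 0.0001 -0.0003  0.0645] norm 0.064
```

Emit:
servo_tool(
  moves=[
    [[0,0,0],[0,0,0.02],100],
    [[0,0,0],[0,0,0.02],100],
    [[0,0,0],[0,0,0.015],100],
    [[0,0,0],[0,0,0.0095],100],
    [[0,0,0],[0,0,0],100],
    [[0,0,0],[0,0,0],100],
  ],
)

```text
time: 43.55
ee_pos: [0.5537, 0.1234, 0.0695]
tcp_rot: [180.0, 0.1, -179.5]
wrist_force: [-0.3, -1.0, 0.5]
opening: 0.0854
grasp_force: 0.0
```

Emit:
servo_tool(
  moves=[
    [[0,0,0],[0,0,0],0],
    [[0,0,0],[0,0,0],0],
    [[0,0,0],[0,0,0],0],
    [[0,0,0],[0,0,0],0],
    [[0,0,0],[0,0,0],0],
    [[0,0,0],[0,0,0],0],
    [[0,0,0],[0,0,0],0],
    [[0,0,0],[0,0,0],0],
  ],
  force=110,
)

```text
time: 44.35
ee_pos: [0.5533, 0.1234, 0.0689]
tcp_rot: [180.0, 0.0, -179.5]
wrist_force: [-1.8, 1.5, 4.7]
opening: 0.0068
grasp_force: 108.0
```

Emit:
servo_tool(
  moves=[
    [[0,0,0],[0,0,-0.003],0],
    [[0,0,0],[0,0,-0.007],0],
    [[0,0,0],[0,0,-0.012],0],
    [[0,0,0],[0,0,-0.016],0],
    [[0,0,0],[0,0,-0.018],0],
    [[0,0,0],[0,0,-0.018],0],
    [[0,0,0],[0,0,-0.014],0],
    [[0,0,0],[0,0,-0.01],0],
    [[0,0,0],[0,0,-0.005],0],
    [[0,0,0],[0,0,0],0],
  ],
)

```text
time: 45.35
ee_pos: [0.5535, 0.1233, 0.172]
tcp_rot: [180.0, 0.0, -179.5]
wrist_force: [-0.5, -0.6, -3.0]
opening: 0.0071
grasp_force: 107.4
```

Run:
```python
from h import *
st(); im,d,cal=shot('top'); rectof('pan','top',d,cal,.175,.23); marks('top',cal,['rack','small_nut_0'])
W=np.load('W0.npy'); z=W[...,2];x=W[...,0];y=W[...,1]
m=(z>.010)&(z<.022)&(y<.0)&(y>-.45)&(x>.4)
q=W[m]; print(len(q),np.percentile(q[:,0],[1,99]),np.percentile(q[:,1],[1,99]))
```

```text
t 45.35 pos [0.5535 0.1233 0.172 ] rpy [ 1.7999e+02  3.0000e-02 -1.7947e+02] q [12.6  6.5  5.1 88.6 -0.  12. ] F [-0.5 -0.6 -3. ] op 0.0071 gf 107.4276940236814
pan 0.98 529 [551.6 208.5] [164.7 148.4] 0.35 z [0.1885 0.1941 0.1981]
rack [([0.5472, -0.1764, -0.0027], 0.71), ([0.5308, 0.1948, 0.004], 0.38)]
small_nut_0 [([0.5755, 0.2331, 0.1365], 0.59), ([0.4681, 0.5337, 0.0011], 0.58), ([0.5051, 0.2048, 0.1382], 0.54), ([0.5427, 0.1482, 0.1429], 0.46), ([0.6245, 0.1888, 0.1413], 0.41), ([0.6105, 0.1657, 0.1466], 0.36)]
4970 [0.43815889 0.71349013] [-0.40618054 -0.00397668]
```

Emit:
servo_tool(
  moves=[
    [[0,0,0],[0.0003,-0.005,0],0],
    [[0,0,0],[0.0007,-0.012,0],0],
    [[0,0,0],[0.0011,-0.02,0],0],
    [[0,0,0],[0.0014,-0.025,0],0],
    [[0,0,0],[0.0014,-0.025,0],0],
    [[0,0,0],[0.0014,-0.025,0],0],
    [[0,0,0],[0.0014,-0.025,0],0],
    [[0,0,0],[0.0014,-0.025,0],0],
    [[0,0,0],[0.0014,-0.025,0],0],
    [[0,0,0],[0.0014,-0.025,0],0],
    [[0,0,0],[0.0014,-0.025,0],0],
    [[0,0,0],[0.0014,-0.025,0],0],
  ],
)

```text
time: 46.75
ee_pos: [0.5404, -0.1408, 0.1715]
tcp_rot: [-180.0, -0.0, -179.5]
wrist_force: [0.6, 0.1, -3.2]
opening: 0.0068
grasp_force: 107.5
```

Emit:
servo_tool(
  moves=[
    [[0,0,0],[0.0014,-0.025,0],0],
    [[0,0,0],[0.0014,-0.025,0],0],
    [[0,0,0],[0.0014,-0.025,0],0],
    [[0,0,0],[0.0011,-0.02,0],0],
    [[0,0,0],[0.0007,-0.012,0],0],
    [[0,0,0],[0.0003,-0.005,0],0],
    [[0,0,0],[0,0,0.004],0],
    [[0,0,0],[0,0,0.01],0],
    [[0,0,0],[0,0,0.016],0],
    [[0,0,0],[0,0,0.016],0],
    [[0,0,0],[0,0,0.016],0],
    [[0,0,0],[0,0,0.016],0],
  ],
)

```text
time: 47.95
ee_pos: [0.5356, -0.2497, 0.0921]
tcp_rot: [180.0, -0.0, -179.4]
wrist_force: [-0.8, -0.4, -3.1]
opening: 0.0066
grasp_force: 107.5
```

Run:
```python
from h import *
st(); im,d,cal=shot('top'); rectof('pan','top',d,cal,.06,.23); marks('top',cal,['rack'])
```

```text
t 47.95 pos [ 0.5356 -0.2497  0.0921] rpy [ 1.7998e+02 -3.0000e-02 -1.7940e+02] q [-25.   10.1   0.4  80.3   0.  -25.6] F [-0.8 -0.4 -3.1] op 0.0066 gf 107.51740407315083
pan 0.9 1807 [ 533.3 -172.7] [164.9 165.7] 0.22 z [0.0603 0.0775 0.1181]
rack []
```

Emit:
servo_tool(
  moves=[
    [[0,0,0],[0,0,0.014],0],
    [[0,0,0],[0,0,0.011],0],
    [[0,0,0],[0,0,0.007],0],
    [[0,0,0],[0,0,0.004],0],
    [[0,0,0],[0,0,0.002],0],
    [[0,0,0],[0,0,0],0],
    [[0,0,0],[0,0,0],0],
  ],
)

```text
time: 48.8
ee_pos: [0.5359, -0.251, 0.056]
tcp_rot: [-180.0, 0.0, -179.5]
wrist_force: [-0.1, 0.4, -2.4]
opening: 0.0066
grasp_force: 107.5
```

Emit:
servo_tool(
  moves=[
    [[0,0,0],[0,0,0.003],0],
    [[0,0,0],[0,0,0.0015],0],
    [[0,0,0],[0,0,0],0],
    [[0,0,0],[0,0,0],0],
  ],
)

```text
time: 49.2
ee_pos: [0.5358, -0.2509, 0.0512]
tcp_rot: [-180.0, 0.0, -179.5]
wrist_force: [0.0, -0.9, -2.6]
opening: 0.0072
grasp_force: 107.8
```

Emit:
servo_tool(
  moves=[
    [[0,0,0],[0,0,0.001],0],
    [[0,0,0],[0,0,0.0005],0],
    [[0,0,0],[0,0,0],0],
  ],
)

```text
time: 49.5
ee_pos: [0.5359, -0.251, 0.0509]
tcp_rot: [-180.0, 0.1, -179.5]
wrist_force: [-3.8, 1.2, 6.4]
opening: 0.0067
grasp_force: 109.3
```

Contact. I release, then retreat.

Emit:
servo_tool(
  moves=[
    [[0,0,0],[0,0,-0.0006],0],
    [[0,0,0],[0,0,0],20],
    [[0,0,0],[0,0,0],40],
    [[0,0,0],[0,0,0],60],
    [[0,0,0],[0,0,0],60],
    [[0,0,0],[0,0,-0.02],60],
    [[0,0,0],[0,0,-0.03],60],
    [[0,0,0],[0,0,-0.03],60],
    [[0,0,0],[0,0,-0.04],60],
    [[0,0,0],[0,-0.02,-0.04],60],
    [[0,0,0],[0,0,0],60],
    [[0,0,0],[0,0,0],60],
  ],
  force=40,
)

```text
time: 50.7
ee_pos: [0.5363, -0.2714, 0.2108]
tcp_rot: [-180.0, 0.1, -179.5]
wrist_force: [-0.5, 0.4, -1.2]
opening: 0.0512
grasp_force: 0.0
```

Run:
```python
from h import *
st(); im,d,cal=shot('wrist','w9.png'); W=cloud(d,cal); x,y,z=W[...,0],W[...,1],W[...,2]
m=(z>.066)&(z<.088)&(x>.42)&(x<.66)&(y>-.3)&(y<-.06)
n,l,s,c=cv2.connectedComponentsWithStats(m.astype(np.uint8)); i=1+np.argmax(s[1:,4]); p=W[l==i]
print(len(p),cv2.minAreaRect((p[:,:2]*1000).astype(np.float32)))
A=np.c_[p[:,:2]-p[:,:2].mean(0),np.ones(len(p))]; print('rim plane',np.linalg.lstsq(A,p[:,2],rcond=None)[0])
im,d,cal=shot('top','top9.png'); rectof('pan','top',d,cal,.06,.1); marks('top',cal,['sieve','large_nut_0','small_nut_0','salt','spoon','rack','board'])
b=cv2.imread('pics/top9.png')[90:270,100:500]; cv2.imwrite('pics/c9.png',cv2.resize(b,(800,360),interpolation=cv2.INTER_CUBIC))
```

```text
t 50.7 pos [ 0.5363 -0.2714  0.2108] rpy [-1.7996e+02  9.0000e-02 -1.7951e+02] q [-26.8  11.7  15.3  93.5   0.  -27.3] F [-0.5  0.4 -1.2] op 0.0512 gf 0.0
6132 ((535.8505249023438, -173.94207763671875), (163.30213928222656, 164.48626708984375), 0.6803336143493652)
rim plane [-0.00647497 -0.0059361   0.0735274 ]
pan 0.62 3 [465.  610.3] [22.4  1.2] 11.84 z [0.0604 0.0604 0.0615]
sieve [([0.4802, 0.5977, 0.0358], 0.7)]
large_nut_0 [([0.4455, 0.5254, 0.0378], 0.62), ([0.4795, 0.5988, 0.0359], 0.57), ([0.4359, 0.5587, 0.0203], 0.42)]
small_nut_0 [([0.559, -0.1421, 0.0218], 0.53), ([0.556, -0.1942, 0.0225], 0.43), ([0.5764, -0.2071, 0.0226], 0.41)]
salt [([0.3891, -0.054, 0.0003], 0.58)]
spoon [([0.3525, -0.2628, 0.002], 0.78), ([0.4799, 0.3908, 0.0571], 0.43), ([0.4674, 0.5345, 0.0005], 0.3)]
rack []
board [([0.4686, 0.5324, -0.0034], 0.81)]
```

View pics/w9.png

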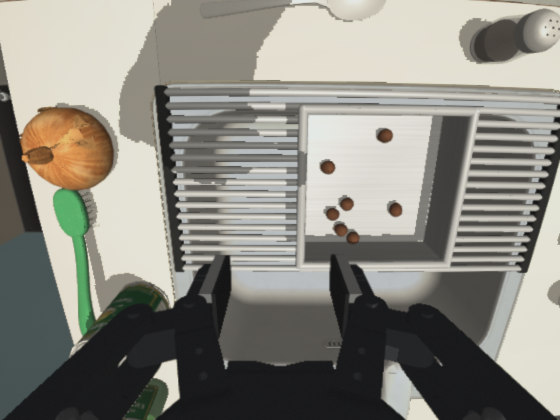

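View pics/c9.png

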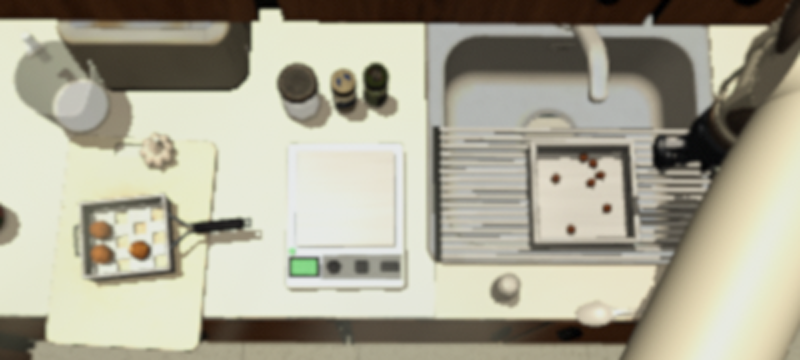

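The pan is flat on the rack with seven small nuts in it. The sieve is on the board with three large nuts, and the salt and spoon have not moved.

```bash
python3 -c "
from workcell import *
print(job_done())"
```

```text
the job is handed in; nothing more can be done
None
```

I finished the job and handed it in, with no verdict returned. All seven small nuts are in the pan on the rack, and the sieve with its three large nuts is flat on the board. The keys were pressed in the order power, tare, hold. The pan had been knocked about 20 mm back when I pressed hold, inside the 35 mm limit.

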